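Load the amber-vial rack into the sampler dock behind its gravity catch

ROBOT

A 7-joint arm with a two-finger parallel gripper is mounted at the origin on the work surface. World frame = base frame: x ahead of the robot, y to its left, z up, the work surface at z = 0. Lengths are in m, angles in rad, forces in N, time in s.
With the tool pointing down it reaches from about 0.4 to 0.85 m from the base axis. Payload 4.5 kg.
Tool frame: the origin (TCP) lies on the centre line of the jaws, within the pads' length; the fingertips stand ahead of it and the grasp point (between the pads) lies 6 mm ahead of it (r.tcp_to_tips is the x of the fingertips in the tool frame, in m); x points along the fingers, y is the direction in which the jaws open and shut, and the axes are right-handed (so a half turn about x gives the same grasp; the last joint's range is limited). The gripper opens to 88 mm and grips with 3 to 60 N. Pads are 18 mm wide; open, the fingers measure 123 mm over their backs; the gripper's body (75 mm by 187 mm) begins 45 mm behind the grasp point.
Start: joints at [-1.259, 0.689, -0.195, 1.565, 0.157, 0.902, -0.215], TCP at [0.171, 0.601, 0.264] pointing down, gripper open.
Joint ranges: [-3.01, 3.01], [-0.46, 2.08], [-1.47, 1.51], [0.13, 2.56], [-1, 4.14], [0.04, 2.09], [-2.66, 2.66]. Speed limits (rad/s): [2.57, 2.57, 3.14, 3.14, 3.14, 3.14, 3.14].

INTERFACE

Orientations are given as a unit quaternion [x, y, z, w].
In Python, from plant import r gives the robot as it stands.
- The arm moves only by the tool play_rows, never from a script. Its argument "targets" is a list of rows, each a list of 3 entries, a list of its own where there are three numbers: the turn, a rotation vector about the world's x, y, z in rad, then the shift along the world's x, y, z in units of 40 mm (1.0 is 40 mm), then the closure in counts, from 0 (fully open) to 255 (shut). A call has 1 to 5 rows; each row shifts and turns the commanded pose from where the row before left it; what a row does not reach is not made up. A row lasts 1/10 s, in which the tool goes at most 50 mm and 8.59 degrees, less where a joint would pass 70% of its speed; a pose out of reach is approached as far as the arm can. A call is refused whole if a number of a shift passes 1 or a number of a turn 0.15, either way. A call with a gripper value outside its range is refused whole. The fingers move at their own pace and stop on an object; "newtons" is the grip in N (left out, the last holds). Time passes only in rows, so rows that do not move let the fingers close. It gives the time, the measured TCP pose, the force and the opening at its end, in the units of the state.
- r.get_state(): the state, without advancing time (a new reading comes with each control period).
- r.snapshot(name): name is "scene" or "side" or "wrist"; returns a dict with "color" (480x640x3 uint8, red, green, blue), "fx", "fy", "cx", "cy" (pixels), "dist" ([k1, k2, p1, p2, k3] as OpenCV has them; the pictures are not rectified), "cam_to_world" (4x4, takes a point from camera to world coordinates). Camera axes: x right, y up, looking along -z (the intrinsics and any distortion apply to the point x, -y, -z); pixel columns grow to the right and rows downward; lengths in m; the calibration is good to about 2 mm. A picture is of the moment at which its call begins. There is no depth.
- r.finish_job(): hands the job in, once; it reports no verdict.
The state is a dict: "clock": time; "q": joint angles; "qd": joint speeds; "joint_torque": joint torques, N m; "tool_pos": TCP position; "eef_rot": TCP orientation; "contact_force": force on the tool from outside, world axes, zero at the start; "moment": the same for the moment, N m; "opening": opening from 0.0 (shut) to 1.0 (fully open).
Only numpy, scipy, OpenCV 4.12 (cv2) and the standard library are available. Lean on these libraries where they do the work, as an engineer would, in place of code of your own. Each camera call takes 0.05 s, during which the arm holds its last target.

TASK

Pick up the rack of blue-capped amber vials by its handle, set it on the wide entrance of the white sampler dock and slide it in along the dock, so that the rack's own front edge lifts the orange catch; push it home to the end stop so that the catch drops shut behind it, and let go. Do not touch the catch with the gripper, keep the rack upright, and leave the other rack (red caps) and the two bottles where they are.

Things in the scene. Friction and masses are not known exactly. Their poses are not given: they have to be found in the camera images.
- amber_rack: the rack to load: aluminium block 90 mm (its x) by 100 mm (its y) by 34 mm high; 16 amber vials with blue caps stand out to 48 mm above its underside, within 26 mm of the middle in y; a teal arched handle over the middle. 0.26 to 0.5 kg. Origin: centre of the underside, z up; x within 23 degrees of world x. It goes in with its x along the dock's x (either end first)
- amber_rack_handle (a point): middle of that rack's handle bar, 87 mm above its underside. The bar is 12 mm thick (rack x), 56 mm long (rack y) and 16 mm high (79 to 95 mm above the underside), with a 6 mm post near each end. Take it from above, fingers closing along rack x, one before and one behind the bar
- clear_rack: bystander: a rack of the same shape and size with the same teal handle, but with clear vials with red caps. Origin: centre of the underside
- brown_bottle: bystander: dark brown reagent bottle, 68 mm diameter, 135 mm high, black cap. Origin: centre of the underside
- white_bottle: bystander: white plastic bottle, 60 mm diameter, 110 mm high, black cap. Origin: centre of the underside
- dock_home (a point): on the dock's floor (12 mm above the bench), under the middle of a rack that is home (stop face 45 mm further along x). x: the way the rack slides in (away from the robot, within 12 degrees of world x); z up. Channel 110 mm wide between rails 12 mm high. At the far corners two tabs reach 16 mm back over the rack, 40 mm above the floor: slide the rack in flat, less than 5 mm above the floor
- dock_entry (a point): on the dock's floor, 185 mm before dock_home along its -x: middle of the open entrance apron (90 mm long, 190 mm wide, the rails flaring out). A rack set down with its middle within about 10 mm of here stands clear of the catch. Pushed on, it meets the catch's ramp when its middle is about 145 mm before dock_home
- catch (a joint): angle of the orange gravity catch, rad: 0 = down (on its stop), grows as it is lifted, up to 0.8; it falls back by its own weight (60 g). Its hinge is outside the left (+y) rail and its arm points back to the entrance. A rack under it lifts it easily (under 4 N) and holds it at about 0.2; it falls once the rack's middle is less than about 9 mm before dock_home
- catch_nose (a point): lower inner back corner of the catch's orange nose, moving with it. Down, it is at dock_home x -55 mm (10 mm behind a rack that is home), y +36 mm, 16 mm above the floor; the nose reaches out from there over the left rail, and its ramp rises towards the entrance to 45 mm above the floor at x -126 mm. The hinge axis is at dock_home x +40 mm, 20 mm above the floor
There are look-alikes about, which are no part of the job. What is shaped like the amber_rack but green or yellow is not meant.

How it is judged:
By the outcome, as a careful person would: the job done as asked, in the order asked, and still so for the second after the job is handed in, with the robot touching nothing.
It also fails if it takes over 53 s, if anything falls off the work surface, if the arm or the gripper's body presses on something with over 40 N, if the wrist force passes 120 N, or if a joint passes its speed limit or range.

## Working session

There is one attempt and no reset: what is moved stays moved. The work goes in short steps, Python scripts to look and compute and a tool call to move; the robot and the scene stay as the last step left them, time stands still between calls to the robot, and variables do not carry over. Pictures are saved under pics/ and viewed, and the job is handed in when it is done.

Besides the shell and the picture viewer there is one more tool, called after ">>>" as name(argument=value, ...) on one line, values as JSON. play_rows: Moves the arm, as the interface text tells. Its arguments: {"type":"object","properties":{"targets":{"type":"array","items":{"type":"array"}},"newtons":{"type":"number"}},"required":["targets"]}

```bash
ls; mkdir -p pics
cat > h.py <<'E'
import numpy as np, cv2, pickle
from plant import r
def snap(n,tag):
    s=r.snapshot(n); pickle.dump(s,open(f'pics/{tag}.pkl','wb')); cv2.imwrite(f'pics/{tag}.png',s['color'][:,:,::-1]); return s
def load(t): return pickle.load(open(f'pics/{t}.pkl','rb'))
def ray(s,u,v):
    K=np.array([[s['fx'],0,s['cx']],[0,s['fy'],s['cy']],[0,0,1.]])
    p=cv2.undistortPoints(np.array([[[u,v]]],float),K,np.array(s['dist'],float))[0,0]
    T=np.array(s['cam_to_world']); d=T[:3,:3]@np.array([p[0],-p[1],-1]); return T[:3,3],d/np.linalg.norm(d)
def onz(s,u,v,z):
    o,d=ray(s,u,v); return o+d*(z-o[2])/d[2]
def tri(a,b):
    (o1,d1),(o2,d2)=ray(*a),ray(*b)
    A=np.c_[d1,-d2]; t=np.linalg.lstsq(A,o2-o1,rcond=None)[0]
    p,q=o1+t[0]*d1,o2+t[1]*d2
    return (p+q)/2,np.linalg.norm(p-q)
def proj(s,P):
    K=np.array([[s['fx'],0,s['cx']],[0,s['fy'],s['cy']],[0,0,1.]])
    T=np.linalg.inv(np.array(s['cam_to_world'])); c=T[:3,:3]@np.array(P)+T[:3,3]
    return cv2.projectPoints(np.array([[[c[0],-c[1],-c[2]]]]),np.zeros(3),np.zeros(3),K,np.array(s['dist'],float))[0].ravel()
E
python3 - <<'E'
from h import *
for n in('scene','side','wrist'):
    s=snap(n,n+'0'); print(n,np.round(s['cam_to_world'],3).tolist(),s['fx'],s['dist'])
print(r.get_state(), r.tcp_to_tips)
E
```

```text
pics
scene [[-0.864, -0.318, 0.391, 1.018], [0.504, -0.539, 0.675, 0.751], [-0.004, 0.78, 0.625, 0.827], [0.0, 0.0, 0.0, 1.0]] 519.6177904682748 [0.02230167 0.         0.         0.         0.        ]
side [[0.799, 0.356, -0.484, 0.012], [-0.601, 0.47, -0.647, -0.735], [-0.003, 0.808, 0.589, 0.692], [0.0, 0.0, 0.0, 1.0]] 586.9276879288013 [-0.19117088  0.          0.          0.          0.        ]
wrist [[0.275, -0.92, -0.279, 0.098], [0.962, 0.262, 0.081, 0.621], [-0.001, -0.29, 0.957, 0.384], [0.0, 0.0, 0.0, 1.0]] 395.9369325086508 [-0.04952843  0.          0.          0.          0.        ]
{'clock': 0.15, 'q': array([-1.25920256,  0.68977428, -0.19453446,  1.56608993,  0.15729312,
        0.90248254, -0.21508174]), 'qd': array([ 0.00063379, -0.0032399 , -0.0015116 , -0.00261276, -0.00091043,
        0.00013884, -0.0004203 ]), 'joint_torque': array([-1.08563283e-03, -5.27861595e+01, -1.26805421e+00, -1.53586543e+01,
       -5.24398265e-02,  3.91242575e-03,  1.06735679e-04]), 'tool_pos': array([0.17130276, 0.60061245, 0.2631091 ]), 'eef_rot': array([ 0.09738896,  0.70033599, -0.09835179,  0.70026553]), 'contact_force': array([ 0.11593845, -1.02538493, -0.8227315 ]), 'moment': array([-0.02481738,  0.00205042,  0.00830267]), 'opening': 0.9985250747039597} 0.025
```

View pics/scene0.png

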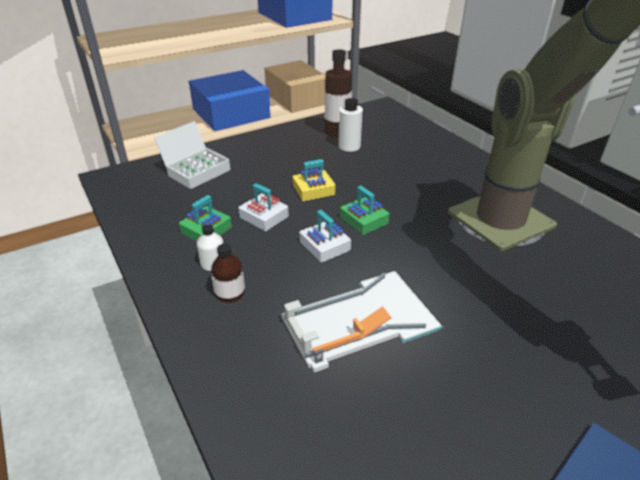

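View pics/side0.png

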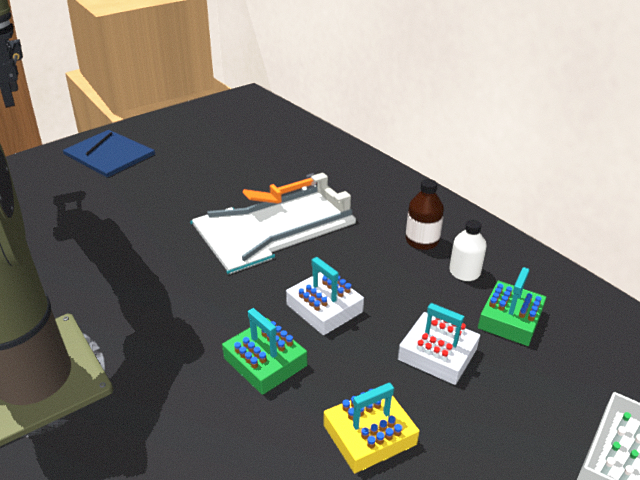

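View pics/wrist0.png

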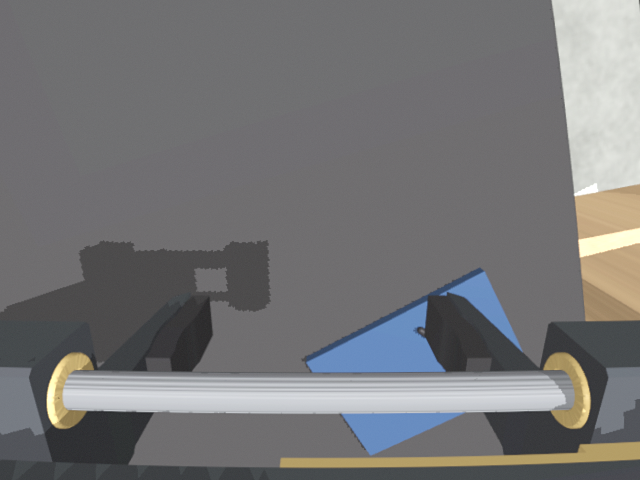

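The amber rack (white block, blue caps) is at scene (325,238) / side (325,298). The red-capped rack is at scene (264,210) / side (440,345). The dock is at scene (360,320) / side (275,225), with its entrance towards the robot. The wrist camera doesn't see them yet. I'll zoom in next.

Run:
```python
from h import *
def crop(t,x0,y0,w,h,k,o):
    im=cv2.imread(f'pics/{t}.png')[y0:y0+h,x0:x0+w]
    im=cv2.resize(im,None,fx=k,fy=k,interpolation=cv2.INTER_CUBIC)
    for x in range(0,w,10): cv2.putText(im,str(x+x0),(x*k,8),0,.3,(255,255,255),1) if x%20==0 else 0; cv2.line(im,(x*k,10),(x*k,14),(255,255,255),1)
    for y in range(0,h,10): cv2.putText(im,str(y+y0),(0,y*k+4),0,.3,(255,255,255),1)
    cv2.imwrite(f'pics/{o}.png',im)
crop('scene0',270,200,190,180,3,'c1'); crop('side0',180,160,190,180,3,'c2')
for t in('scene0','side0'):
    s=load(t); hsv=cv2.cvtColor(s['color'],cv2.COLOR_RGB2HSV)
    m=cv2.inRange(hsv,(85,120,60),(97,255,255))
    n,l,st,c=cv2.connectedComponentsWithStats(m)
    for i in range(1,n):
        if st[i,4]>30: print(t,st[i],c[i])
```

```text
scene0 [304 159  19  18 152] [312.98684211 164.51973684]
scene0 [253 183  18  15 136] [260.93382353 189.39705882]
scene0 [355 185  20  29 210] [365.2        196.31904762]
scene0 [192 195  29  29 238] [202.3487395  205.75630252]
scene0 [317 210  17  29 165] [325.19393939 219.52121212]
side0 [226 254  49  20 100] [250.52 263.57]
side0 [311 257  28  45 499] [324.78557114 273.86773547]
side0 [509 267  21  48 340] [518.58529412 287.16176471]
side0 [425 303  40  44 585] [444.58803419 317.95042735]
side0 [247 308  30  49 604] [262.27649007 328.08940397]
side0 [353 382  41  47 739] [372.44925575 399.81596752]
```

View pics/c1.png

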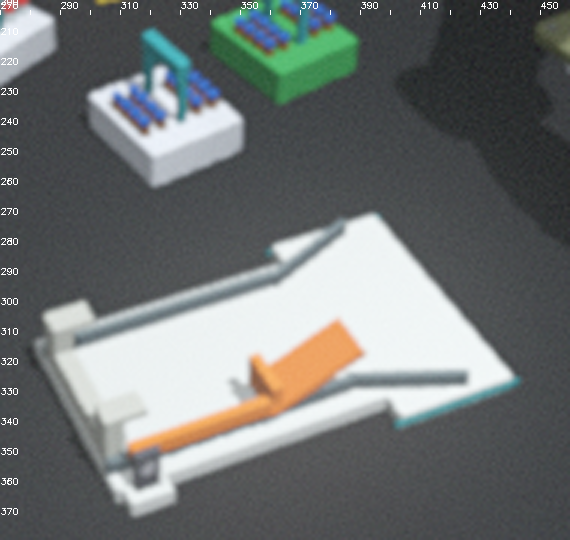

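View pics/c2.png

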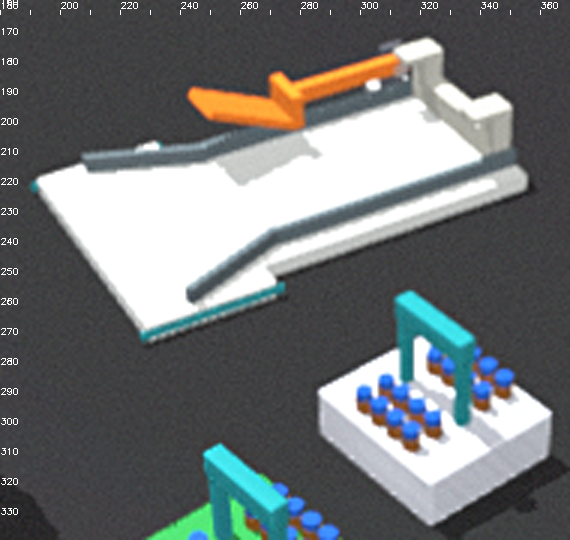

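Run:
```python
from h import *
a,b=load('scene0'),load('side0')
S=lambda x,y:(a,270+x/3,200+y/3)
D=lambda x,y:(b,180+x/3,160+y/3)
p=lambda *v:print(*[np.round(x,4) for x in v])
print('rack top');
for q in [S(88,98),S(155,157),S(243,120),D(318,392),D(432,487),D(551,412)]: p(onz(*q,.034))
print('bars')
p(*tri(S(149,32),D(402,293)));p(*tri(S(187,62),D(472,342)))
for q in [S(149,32),S(187,62),D(402,293),D(472,342)]: p(onz(*q,.095))
print('apron corners')
p(*tri(S(377,213),D(147,335)));p(*tri(S(518,378),D(37,185)))
for q in [S(377,213),S(518,378),D(147,335),D(37,185)]: p(onz(*q,.012))
print('rail bends (entry/left, right)')
for q,w in [(S(275,275),D(275,233)),(S(350,378),D(205,147))]: p(*tri(q,w),onz(*q,.024),onz(*w,.024))
print('rail flare ends'); 
for q,w in [(S(344,225),D(192,292)),(S(467,375),D(85,157))]: p(*tri(q,w),onz(*q,.024),onz(*w,.024))
print('catch ramp edge corners')
for q,w in [(S(338,320),D(207,118)),(S(363,352),D(193,92))]: p(*tri(q,w))
```

```text
rack top
[ 0.5247 -0.1846  0.034 ]
[ 0.5164 -0.0875  0.034 ]
[ 0.4285 -0.0923  0.034 ]
[ 0.4253 -0.1007  0.034 ]
[ 0.4298 -0.2008  0.034 ]
[ 0.5196 -0.1936  0.034 ]
bars
[ 0.474  -0.1401  0.1086] 0.0294
[ 0.4721 -0.1489  0.0771] 0.0397
[ 0.4753 -0.1665  0.095 ]
[ 0.4707 -0.1143  0.095 ]
[ 0.4714 -0.1191  0.095 ]
[ 0.4756 -0.1757  0.095 ]
apron corners
[0.3859 0.0343 0.0074] 0.0052
[0.4078 0.2266 0.0064] 0.0064
[0.3869 0.0393 0.012 ]
[0.4088 0.2313 0.012 ]
[0.3853 0.0272 0.012 ]
[0.4067 0.2159 0.012 ]
rail bends (entry/left, right)
[0.5017 0.0622 0.0182] 0.0023 [0.5045 0.0677 0.024 ] [0.4984 0.0546 0.024 ]
[0.5174 0.1763 0.02  ] 0.004 [0.5181 0.1801 0.024 ] [0.5159 0.1695 0.024 ]
rail flare ends
[0.4245 0.042  0.0181] 0.0046 [0.4268 0.0482 0.024 ] [0.4226 0.0336 0.024 ]
[0.4445 0.216  0.0201] 0.0019 [0.4463 0.2189 0.024 ] [0.4426 0.2097 0.024 ]
catch ramp edge corners
[0.5122 0.1553 0.0563] 0.0016
[0.5191 0.1891 0.0583] 0.003
```

>>> play_rows(targets=[[[0,0,-0.1],[0.62,-0.83,0.1],0],[[0,0,-0.1],[0.62,-0.83,0.1],0],[[0,0,-0.1],[0.62,-0.83,0.1],0],[[0,0,-0.1],[0.62,-0.83,0.1],0],[[0,0,-0.1],[0.62,-0.83,0.1],0]])

```text
clock: 0.65
tool_pos: [0.2961, 0.4335, 0.2838]
eef_rot: [0.269, 0.654, -0.269, 0.654]
contact_force: [0.7, 1.1, 0.1]
opening: 1.0
```

>>> play_rows(targets=[[[0,0,-0.1],[0.62,-0.83,0.1],0],[[0,0,-0.1],[0.62,-0.83,0.1],0],[[0,0,-0.1],[0.62,-0.83,0.1],0],[[0,0,-0.1],[0.62,-0.83,0.1],0],[[0,0,-0.1],[0.62,-0.83,0.1],0]])

```text
clock: 1.15
tool_pos: [0.42, 0.2676, 0.3039]
eef_rot: [0.423, 0.567, -0.423, 0.567]
contact_force: [0.5, 1.1, 0.5]
opening: 1.005
```

>>> play_rows(targets=[[[0,0,-0.1],[0.62,-0.83,0],0],[[0,0,-0.1],[0.62,-0.83,0],0],[[0,0,0],[0,0,0],0],[[0,0,0],[0,0,0],0]])

```text
clock: 1.55
tool_pos: [0.4691, 0.2019, 0.3036]
eef_rot: [0.476, 0.522, -0.477, 0.522]
contact_force: [-0.1, -0.5, -0.6]
opening: 0.998
```

Run:
```python
from h import *
s=snap('wrist','w1'); print(np.round(s['cam_to_world'],4).tolist())
t=r.get_state(); print(t['clock'],t['tool_pos'],t['eef_rot'],t['contact_force'],np.abs(t['qd']).max())
```

```text
[[0.9959, -0.087, -0.0257, 0.4613], [0.0907, 0.9529, 0.2894, 0.2766], [-0.0007, -0.2905, 0.9569, 0.4248], [0.0, 0.0, 0.0, 1.0]]
1.6 [0.46844023 0.20323498 0.30350212] [ 0.4758206   0.52330759 -0.47602292  0.52263381] [ 0.31027212  0.03056079 -0.50952668] 0.0229442222990217
```

View pics/w1.png

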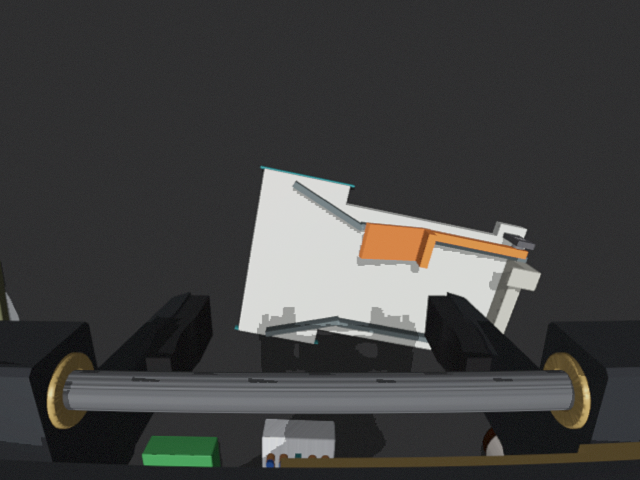

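Wrist view: the dock fills the middle, with apron corners at (263,168) and (238,327) and the orange catch at (360–525,225–265). The amber rack shows at the bottom, around (298,445).

```bash
cat >> h.py <<'E'
def crop(t,x0,y0,w,h,k,o):
    im=cv2.imread(f'pics/{t}.png')[y0:y0+h,x0:x0+w]
    im=cv2.resize(im,None,fx=k,fy=k,interpolation=cv2.INTER_CUBIC)
    for x in range(0,w,20): cv2.putText(im,str(x+x0),(x*k,8),0,.3,(0,0,255),1); cv2.line(im,(x*k,10),(x*k,14),(0,0,255),1)
    for y in range(0,h,10): cv2.putText(im,str(y+y0),(0,y*k+4),0,.3,(0,0,255),1)
    cv2.imwrite(f'pics/{o}.png',im)
E
python3 -c "
from h import *
crop('w1',230,155,320,200,2.5 and 2,'w1c')"
```

```text
(no output)
```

View pics/w1c.png

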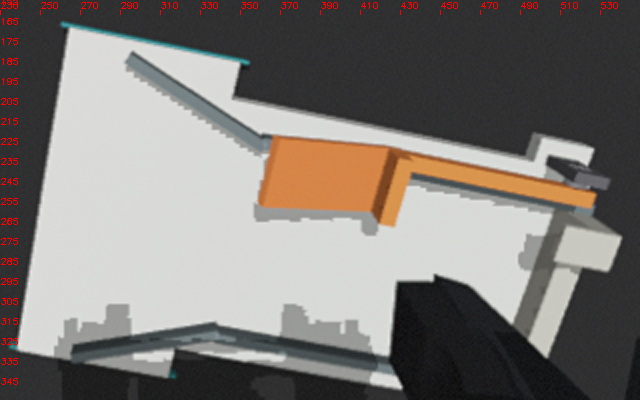

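Run:
```python
from h import *
w=load('w1'); a,b=load('scene0'),load('side0')
W=lambda x,y:(w,230+x/2,155+y/2)
S=lambda x,y:(a,270+x/3,200+y/3)
D=lambda x,y:(b,180+x/3,160+y/3)
def p(n,*v):print(n,*[np.round(x,4) for x in v])
def yaw(u,v): d=v-u; return np.degrees(np.arctan2(d[1],d[0]))
A=onz(*W(68,27),.012);B=onz(*W(17,350),.012)
p('apron',A,B,np.linalg.norm(A-B),yaw(B,A)-90)
for q,z in [(W(68,27),0),(W(17,350),0)]: pass
p('tri apron L', *tri(W(68,27),S(518,378)),*tri(W(68,27),D(37,185)))
p('tri apron R', *tri(W(17,350),S(377,213)),*tri(W(17,350),D(147,335)))
e1,e2=onz(*W(232,97),.012),onz(*W(528,160),.012); p('plate edge',e1,e2,yaw(e1,e2))
r1,r2=onz(*W(213,325),.024),onz(*W(390,358),.024); p('right rail inner',r1,r2,yaw(r1,r2))
p('nose',onz(*W(383,224),.028)); p('ramp',onz(*W(272,136),.057),onz(*W(260,207),.057))
p('tri ramp',*tri(W(260,207),S(338,320)),*tri(W(260,207),D(207,118)))
th=np.radians(-6.3)
```

```text
apron [0.4093 0.2274 0.012 ] [0.3889 0.0378 0.012 ] 0.1907 -6.1278
tri apron L [0.4079 0.2283 0.0094] 0.0033 [0.4096 0.226  0.0052] 0.0025
tri apron R [0.389  0.0404 0.0146] 0.0021 [0.3882 0.0341 0.006 ] 0.0008
plate edge [0.4977 0.1985 0.012 ] [0.6628 0.1789 0.012 ] -6.7575
right rail inner [0.5004 0.0708 0.024 ] [0.6036 0.0588 0.024 ] -6.6312
nose [0.5844 0.1405 0.028 ]
ramp [0.5148 0.19   0.057 ] [0.5135 0.1538 0.057 ]
tri ramp [0.5132 0.1542 0.0564] 0.0014 [0.5122 0.1544 0.0573] 0.0025
```

>>> play_rows(targets=[[[0,0,0],[0.7,-0.6,0],0],[[0,0,0],[0.7,-0.6,0],0],[[0,0,0],[0.1,-0.8,0],0],[[0,0,0],[0,-0.5,0],0],[[0,0,0],[0,0,0],0]])

```text
clock: 2.1
tool_pos: [0.5285, 0.1008, 0.3036]
eef_rot: [0.476, 0.522, -0.477, 0.522]
contact_force: [0.4, 0.1, -0.1]
opening: 0.998
```

Run:
```python
from h import *
s=snap('wrist','w2'); print(np.round(s['cam_to_world'],4).tolist())
t=r.get_state(); print(t['clock'],t['tool_pos'],t['eef_rot'],t['contact_force'],np.abs(t['qd']).max())
crop('w2',120,80,320,240,2,'w2c')
```

```text
[[0.9959, -0.0866, -0.0251, 0.5208], [0.0901, 0.9526, 0.2905, 0.1756], [-0.0013, -0.2916, 0.9566, 0.4247], [0.0, 0.0, 0.0, 1.0]]
2.15 [0.52840981 0.1032453  0.30363677] [ 0.47609169  0.52310572 -0.4761521   0.52247132] [-0.25196805  1.38833827  1.00542863] 0.03501688138023296
```

View pics/w2.png

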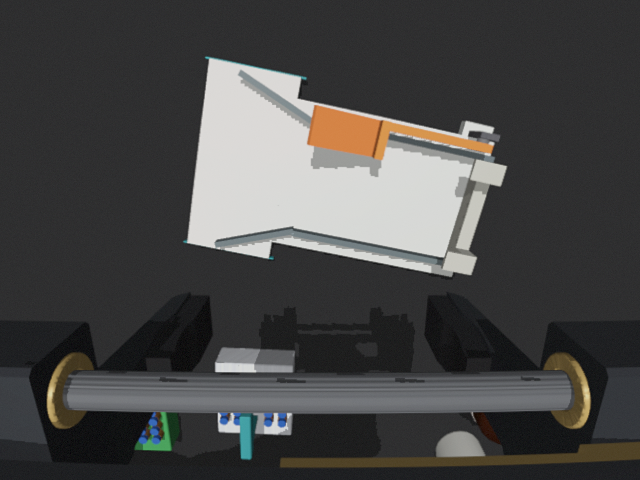

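View pics/w2c.png

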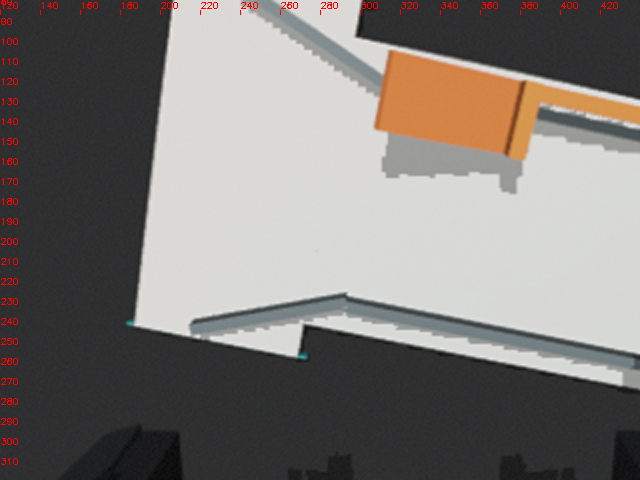

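Clear dock view: apron corners at (208,58) and (187,242), the right rail's inner foot from (292,227) to (437,259), and the stop bar at (470,215).

Run:
```python
from h import *
w=load('w2')
W=lambda x,y:(w,x,y)
def p(n,*v):print(n,*[np.round(x,4) for x in v])
def yaw(u,v): d=v-u; return np.degrees(np.arctan2(d[1],d[0]))
A=onz(w,208,58.5,.012);B=onz(w,187.5,242,.012)
p('apron',A,B,np.linalg.norm(A-B),yaw(B,A)-90)
A1,B1=np.array([.4093,.2274,.012]),np.array([.3889,.0378,.012])
M=(A+B+A1+B1)/4
rr=[onz(w,292.5,227,.012),onz(w,437,259,.012)]; p('rail',*rr,yaw(*rr))
e=[onz(w,298.5,99,.012),onz(w,460,134,.012)];p('plateedge',*e,yaw(*e))
th=np.radians(-6.5); X=np.array([np.cos(th),np.sin(th),0]);Y=np.array([-np.sin(th),np.cos(th),0])
E=M+.045*X;H=E+.185*X; p('entry',E,'home',H)
def loc(n,P): d=P-H; p(n,d@X*1e3,d@Y*1e3)
for i in rr+e: loc('.',i)
loc('stop foot low',onz(w,443,257,.012)); loc('stop foot',onz(w,468,180,.012)); loc('ramp',onz(w,307.5,144,.057)); loc('ramp2',onz(w,315,105,.057)); loc('nose',onz(w,373,157,.028)); loc('tab',onz(w,473,181,.052)); loc('tab2',onz(w,445,270,.052))
# views consistency
for n,(u1,v1),(u2,v2) in [('L',(208,58.5),(264,168.5)),('R',(187.5,242),(238.5,330)),('bend',(292.5,227),(336.5,317.5))]: p(n,*tri((w,u1,v1),(load('w1'),u2,v2)))
```

```text
apron [0.4086 0.2269 0.012 ] [0.3889 0.039  0.012 ] 0.1889 -5.9855
rail [0.5024 0.0663 0.012 ] [0.6642 0.0443 0.012 ] -7.7232
plateedge [0.4988 0.197  0.012 ] [0.6644 0.1789 0.012 ] -6.2206Traceback (most recent call last):
  File "<stdin>", line 13, in <module>
  File "<stdin>", line 4, in p
    return _wrapfunc(a, 'round', decimals=decimals, out=out)
    return _wrapit(obj, method, *args, **kwds)
    result = getattr(arr, method)(*args, **kwds)
numpy._core._exceptions._UFuncNoLoopError: ufunc 'multiply' did not contain a loop with signature matching types (dtype('<U4'), dtype('float64')) -> None
```

Run:
```python
from h import *
w=load('w2')
def p(n,*v):print(n,*[np.round(x,4) for x in v])
A=onz(w,208,58.5,.012);B=onz(w,187.5,242,.012)
A1,B1=np.array([.4093,.2274,.012]),np.array([.3889,.0378,.012])
M=(A+B+A1+B1)/4
rr=[onz(w,292.5,227,.012),onz(w,437,259,.012)]
e=[onz(w,298.5,99,.012),onz(w,460,134,.012)]
th=np.radians(-6.4); X=np.array([np.cos(th),np.sin(th),0]);Y=np.array([-np.sin(th),np.cos(th),0])
E=M+.045*X;H=E+.185*X; p('entry',E);p('home',H)
def loc(n,P): d=P-H; p(n,d@X*1e3,d@Y*1e3)
for i in rr+e: loc('.',i)
loc('stop foot low',onz(w,443,257,.012)); loc('stop foot',onz(w,468,180,.012)); loc('ramp',onz(w,307.5,144,.057)); loc('ramp2',onz(w,315,105,.057)); loc('nose',onz(w,373,157,.028)); loc('tab',onz(w,473,181,.052)); loc('tab2',onz(w,445,270,.052))
for n,(u1,v1),(u2,v2) in [('L',(208,58.5),(264,168.5)),('R',(187.5,242),(238.5,330)),('bend',(292.5,227),(336.5,317.5))]: p(n,*tri((w,u1,v1),(load('w1'),u2,v2)))
```

```text
entry [0.4436 0.1278 0.012 ]
home [0.6275 0.1071 0.012 ]
. -119.8003 -54.5681
. 43.5285 -58.3407
. -137.9159 74.9313
. 28.6334 75.4527
stop foot low 49.4184 -54.7504
stop foot 50.7261 32.407
ramp -120.0224 36.4822
ramp2 -120.0571 70.8325
nose -54.9179 35.6935
tab 39.7745 34.7921
tab2 39.6669 -56.924
L [0.4089 0.2271 0.0118] 0.0008
R [0.3898 0.0401 0.0157] 0.0006
bend [0.5019 0.0668 0.0154] 0.0015
```

>>> play_rows(targets=[[[0,0,0],[-0.3,-1,-0.1],0],[[0,0,0],[-0.3,-1,-0.2],0],[[0,0,0],[-0.3,-1,-0.2],0],[[0,0,0],[-0.3,-1,-0.2],0],[[0,0,0],[-0.2,-1,0],0]])

```text
clock: 2.65
tool_pos: [0.4721, -0.0955, 0.2749]
eef_rot: [0.475, 0.525, -0.475, 0.523]
contact_force: [0.4, 0.3, 0.5]
opening: 1.004
```

>>> play_rows(targets=[[[0,0,0],[0,0,0],0],[[0,0,0],[0,0,0],0]])

```text
clock: 2.85
tool_pos: [0.4735, -0.0957, 0.2758]
eef_rot: [0.476, 0.523, -0.475, 0.523]
contact_force: [0.5, 0.8, -0.0]
opening: 0.998
```

Run:
```python
from h import *
s=snap('wrist','w3'); print(np.round(s['cam_to_world'],4).tolist())
t=r.get_state(); print(t['clock'],t['tool_pos'],t['eef_rot'],t['contact_force'],np.abs(t['qd']).max())
crop('w3',220,160,200,160,4,'w3c')
```

```text
[[0.9956, -0.0898, -0.0276, 0.4653], [0.0939, 0.9531, 0.2877, -0.0212], [0.0005, -0.2891, 0.9573, 0.3971], [0.0, 0.0, 0.0, 1.0]]
2.9 [ 0.47376291 -0.09468395  0.27578969] [ 0.47586794  0.52381366 -0.47458917  0.52338711] [ 0.10546833 -0.01467881  0.21767901] 0.018078941388538803
```

View pics/w3.png

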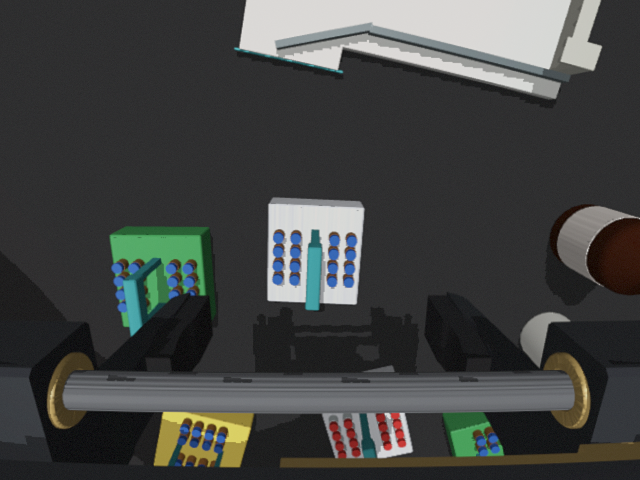

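View pics/w3c.png

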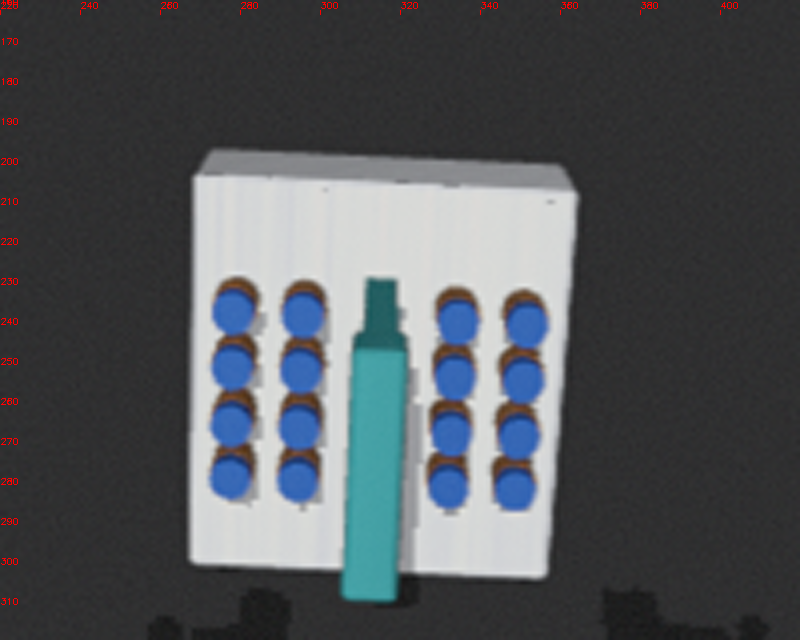

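Run:
```python
from h import *
w=load('w3');a,b=load('scene0'),load('side0')
W=lambda x,y:(w,220+x/4,160+y/4)
S=lambda x,y:(a,270+x/3,200+y/3)
D=lambda x,y:(b,180+x/3,160+y/3)
def p(n,*v):print(n,*[np.round(x,4) for x in v])
def yaw(u,v): d=v-u; return round(np.degrees(np.arctan2(d[1],d[0])),2)
c=[onz(*W(*q),.034) for q in [(195,175),(577,192),(549,577),(190,562)]]
p('top corners',*c);p('centre',sum(c)/4); print(yaw(c[0],c[1]),yaw(c[3],c[2]),yaw(c[3],c[0])-90,yaw(c[2],c[1])-90,[np.linalg.norm(c[i]-c[(i+1)%4]).round(4) for i in range(4)])
f,n=W(381,349),W(370,599)
F,N=onz(*f,.095),onz(*n,.095);p('bar',F,N,(F+N)/2);print(yaw(N,F)-90)
p('tri far',*tri(f,S(187,62)),*tri(f,D(402,293)));p('tri near',*tri(n,S(149,32)),*tri(n,D(472,342)))
p('tri corner', *tri(W(195,175),D(318,392)),*tri(W(549,577),D(551,412)),*tri(W(195,175),S(243,120)))
```

```text
top corners [ 0.4263 -0.0962  0.034 ] [ 0.5153 -0.0918  0.034 ] [ 0.5209 -0.1902  0.034 ] [ 0.4307 -0.1946  0.034 ]
centre [ 0.4733 -0.1432  0.034 ]
2.79 2.77 2.569999999999993 3.239999999999995 [np.float64(0.0891), np.float64(0.0986), np.float64(0.0903), np.float64(0.0985)]
bar [ 0.4719 -0.1153  0.095 ] [ 0.4747 -0.1704  0.095 ] [ 0.4733 -0.1429  0.095 ]
2.8599999999999994
tri far [ 0.4713 -0.1147  0.0953] 0.0016 [ 0.4726 -0.1164  0.0926] 0.0013
tri near [ 0.474  -0.1706  0.0927] 0.0021 [ 0.4761 -0.1727  0.0922] 0.0032
tri corner [ 0.4266 -0.0972  0.0308] 0.0016 [ 0.5214 -0.1915  0.0315] 0.0003 [ 0.4256 -0.0969  0.0299] 0.0006
```

>>> play_rows(targets=[[[0,0,-0.024],[0,-0.6,-0.6],0],[[0,0,-0.024],[0,-0.6,-0.6],0],[[0,0,0],[0,0,-0.8],0],[[0,0,0],[0,0,-0.5],0],[[0,0,0],[0,0,0],0]])

```text
clock: 3.4
tool_pos: [0.4726, -0.1421, 0.1736]
eef_rot: [0.487, 0.514, -0.488, 0.51]
contact_force: [-1.0, 0.2, 0.3]
opening: 1.004
```

Run:
```python
from h import *
s=snap('wrist','w4')
t=r.get_state(); print(t['clock'],t['tool_pos'],t['eef_rot'],t['contact_force'])
w=s
for P in [(0.4719,-.1153,.095),(.4747,-.1704,.095)]: print(proj(w,P))
```

```text
3.45 [ 0.47333474 -0.14264618  0.1749918 ] [ 0.48758385  0.51310938 -0.48748917  0.51120941] [0.08383646 0.06579484 0.25763252]
[322.17862476 221.06829001]
[322.04839712 317.11780329]
```

View pics/w4.png

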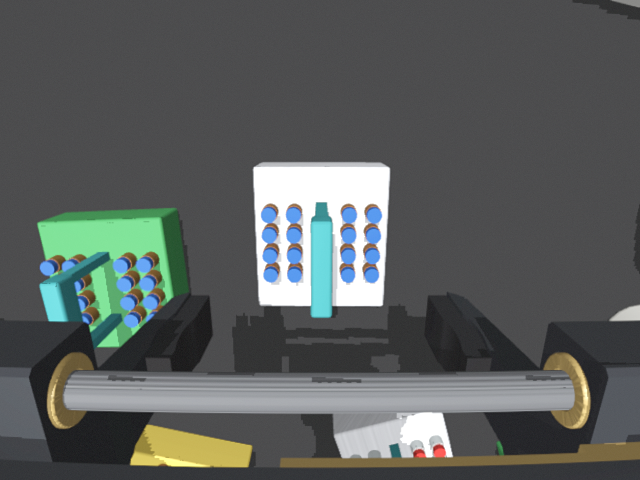

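The handle bar is centred at (322, 218–316), exactly where predicted and aligned with the tool. The green rack's handle is about 120 mm left, clear of the fingers. Descending.

>>> play_rows(targets=[[[0,0,0],[0,0,-0.7],0],[[0,0,0],[0,0,-0.7],0],[[0,0,0],[0,0,-0.65],0],[[0,0,0],[0,0,0],0],[[0,0,0],[0,0,0],0]])

```text
clock: 3.95
tool_pos: [0.474, -0.1445, 0.0948]
eef_rot: [0.489, 0.511, -0.488, 0.512]
contact_force: [1.0, -0.7, -1.0]
opening: 1.0
```

>>> play_rows(newtons=40, targets=[[[0,0,0],[0,0,0],255],[[0,0,0],[0,0,0],255],[[0,0,0],[0,0,0],255],[[0,0,0],[0,0,0],255],[[0,0,0],[0,0,0],255]])

```text
clock: 4.45
tool_pos: [0.4731, -0.1454, 0.094]
eef_rot: [0.489, 0.511, -0.489, 0.511]
contact_force: [0.8, 0.3, 0.5]
opening: 0.569
```

>>> play_rows(targets=[[[0,0,0],[0,0,0],255],[[0,0,0],[0,0,0],255],[[0,0,0],[0,0,0],255],[[0,0,0],[0,0,0],255],[[0,0,0],[0,0,0],255]])

```text
clock: 4.95
tool_pos: [0.4736, -0.1453, 0.0938]
eef_rot: [0.489, 0.511, -0.488, 0.512]
contact_force: [0.4, 0.2, -3.5]
opening: 0.131
```

>>> play_rows(targets=[[[0,0,0],[0,0,0.2],255],[[0,0,0],[0,0,0.5],255],[[0,0,0],[0,0,0.6],255],[[0,0,0],[0,0,0.5],255],[[0,0,0],[0,0,0],255]])

```text
clock: 5.45
tool_pos: [0.4739, -0.1457, 0.1678]
eef_rot: [0.489, 0.51, -0.488, 0.512]
contact_force: [-0.3, -0.1, -3.6]
opening: 0.131
```

Run:
```python
from h import *
snap('side','s1')
t=r.get_state(); print(t['clock'],t['tool_pos'],t['eef_rot'],t['contact_force'],t['opening'])
crop('s1',230,140,200,150,4,'s1c')
```

```text
5.5 [ 0.47326342 -0.1454286   0.16651719] [ 0.48895044  0.51055374 -0.48827435  0.5117133 ] [-0.4676562  -0.1852436  -4.62629159] 0.12569437901619784
```

View pics/s1.png

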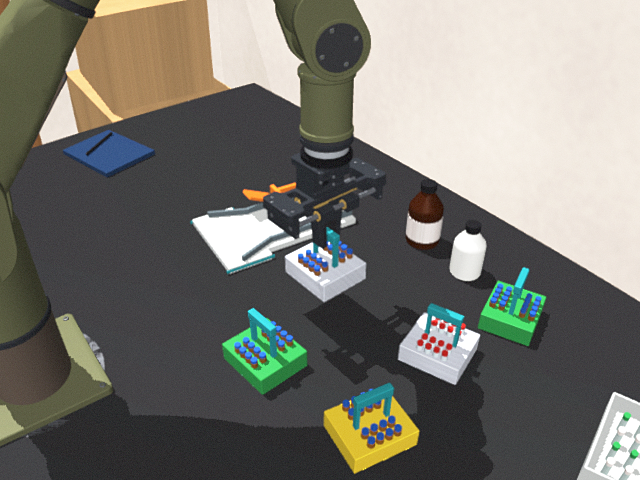

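The rack is held upright at side (325,265) and the bystanders haven't moved. Carrying it to the entrance.

>>> play_rows(targets=[[[0,0,-0.02],[-0.1,0.6,0],255],[[0,0,-0.02],[-0.1,0.8,0],255],[[0,0,-0.02],[-0.1,0.8,0],255],[[0,0,-0.02],[-0.1,0.8,0],255],[[0,0,-0.02],[-0.1,0.8,0],255]])

```text
clock: 6.0
tool_pos: [0.4518, 0.0078, 0.1646]
eef_rot: [-0.513, -0.486, 0.515, -0.485]
contact_force: [0.1, 0.3, -4.6]
opening: 0.128
```

>>> play_rows(targets=[[[0,0,-0.02],[-0.1,0.8,0],255],[[0,0,-0.02],[-0.1,0.8,0],255],[[0,0,-0.02],[-0.05,0.8,0],255],[[0,0,0],[0,0.55,0],255],[[0,0,0],[0,0,0],255]])

```text
clock: 6.5
tool_pos: [0.4421, 0.1287, 0.1645]
eef_rot: [-0.526, -0.473, 0.526, -0.472]
contact_force: [0.8, -1.4, -4.8]
opening: 0.128
```

Run:
```python
from h import *
snap('wrist','w5');snap('scene','sc2')
t=r.get_state(); print(t['clock'],t['tool_pos'],t['eef_rot'],t['contact_force'],t['opening'])
from scipy.spatial.transform import Rotation as R
print(R.from_quat(t['eef_rot']).as_matrix().round(4))
```

```text
6.6 [0.4421811  0.12464498 0.16477759] [-0.52679348 -0.47096589  0.52836663 -0.47064686] [-0.16603972 -0.99705875 -5.12614531] 0.13390467621094493
[[-0.002   0.9936 -0.1134]
 [-0.0011 -0.1134 -0.9936]
 [-1.     -0.0018  0.0014]]
```

View pics/w5.png

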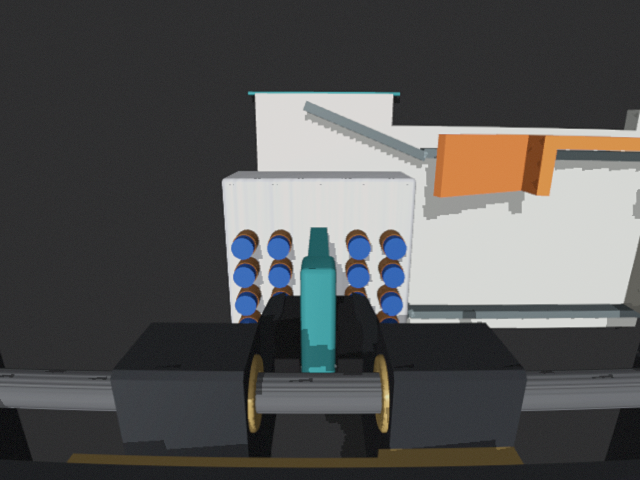

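View pics/sc2.png

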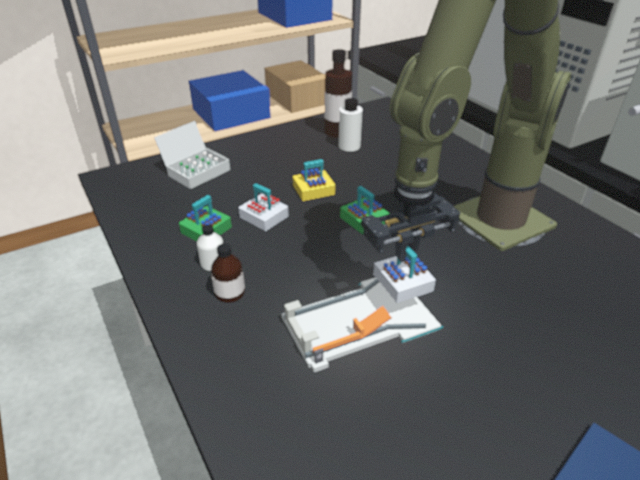

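Run:
```python
from h import *
w=load('w5')
c=[onz(w,u,v,.105) for u,v in [(226,180.5),(412,180.5)]]
print(c)
X=np.array([np.cos(np.radians(-6.4)),np.sin(np.radians(-6.4)),0]);Y=np.array([-X[1],X[0],0]);E=np.array([.4436,.1278,0])
for q in c: print((q-E)@X,(q-E)@Y)
d=c[1]-c[0];print(np.degrees(np.arctan2(d[1],d[0])))
q=[onz(w,u,v,.012) for u,v in [(415,307),(630,308)]];print(q, [(i-E)@Y for i in q])
q=[onz(w,u,v,.012) for u,v in [(392,125.5),(640,131)]];print([(i-E)@Y for i in q],[(i-E)@X for i in q])
```

```text
[array([0.40439845, 0.18327787, 0.105     ]), array([0.48888995, 0.17410998, 0.105     ])]
-0.045141297829116515 0.05076237687606706
0.039845571053827564 0.05106979546478796
-6.192747855201021
[array([0.50767899, 0.06274977, 0.012     ]), array([0.67793559, 0.04187007, 0.012     ])] [np.float64(-0.057502014060872034), np.float64(-0.059273267246020625)]
[np.float64(0.07508182903447513), np.float64(0.07465470684181785)] [np.float64(0.045891063295898385), np.float64(0.21857116933339926)]
```

>>> play_rows(targets=[[[0,0,0],[0,0,-0.4],255],[[0,0,0],[0,0,-0.5],255],[[0,0,0],[0,0,-0.3],255],[[0,0,0],[0,0,-0.15],255],[[0,0,0],[0,0,0],255]])

```text
clock: 7.1
tool_pos: [0.4425, 0.1234, 0.1109]
eef_rot: [-0.528, -0.47, 0.529, -0.47]
contact_force: [-0.1, -0.5, -4.1]
opening: 0.131
```

>>> play_rows(targets=[[[0,0,0],[0,0,-0.05],255],[[0,0,0],[0,0,0],255],[[0,0,0],[0,0,0],255]])

```text
clock: 7.4
tool_pos: [0.4432, 0.1247, 0.1102]
eef_rot: [0.528, 0.47, -0.528, 0.471]
contact_force: [0.4, 0.2, -4.1]
opening: 0.13
```

>>> play_rows(targets=[[[0,0,0],[0,0,-0.05],255],[[0,0,0],[0,0,0],255],[[0,0,0],[0,0,0],255]])

```text
clock: 7.7
tool_pos: [0.443, 0.1247, 0.1078]
eef_rot: [0.528, 0.47, -0.528, 0.471]
contact_force: [0.2, 0.3, -4.3]
opening: 0.13
```

>>> play_rows(targets=[[[0,0,0],[0,0,-0.05],255],[[0,0,0],[0,0,0],255],[[0,0,0],[0,0,0],255]])

```text
clock: 8.0
tool_pos: [0.443, 0.1246, 0.1057]
eef_rot: [-0.528, -0.47, 0.528, -0.47]
contact_force: [1.2, -0.5, -3.7]
opening: 0.127
```

Run:
```python
from h import *
snap('side','s2')
t=r.get_state(); print(t['clock'],t['tool_pos'],t['contact_force'],t['moment'])
crop('s2',180,140,200,150,4,'s2c')
```

```text
8.05 [0.44287369 0.12465651 0.1056794 ] [-0.40670573 -0.53376334 -4.27564482] [-0.04681717  0.0985607   0.0038822 ]
```

View pics/s2c.png

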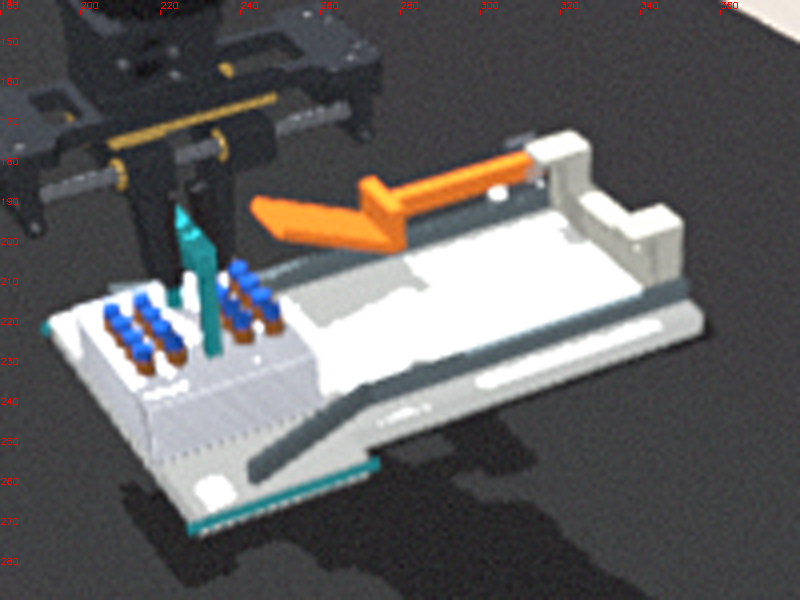

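The rack stands on the apron, in line between the rails, with the catch still down at (390,240 in the crop). The weight is still in the grip, so I'll lower a little more.

>>> play_rows(targets=[[[0,0,0],[0,0,-0.05],255],[[0,0,0],[0,0,0],255],[[0,0,0],[0,0,0],255]])

```text
clock: 8.35
tool_pos: [0.4431, 0.1246, 0.1054]
eef_rot: [0.529, 0.47, -0.527, 0.47]
contact_force: [-1.6, -0.3, 17.8]
opening: 0.131
```

>>> play_rows(targets=[[[0,0,0],[0,0,-0.03],255],[[0,0,0],[0,0,0],255],[[0,0,0],[0,0,0],255]])

```text
clock: 8.65
tool_pos: [0.4431, 0.1246, 0.1053]
eef_rot: [0.529, 0.47, -0.527, 0.47]
contact_force: [-3.2, -0.5, 33.6]
opening: 0.128
```

>>> play_rows(targets=[[[0,0,0],[0,0,0.065],255],[[0,0,0],[0,0,0],255],[[0,0,0],[0.25,-0.028,0],255],[[0,0,0],[0.25,-0.028,0],255],[[0,0,0],[0,0,0],255]])

```text
clock: 9.15
tool_pos: [0.4485, 0.1239, 0.1068]
eef_rot: [-0.519, -0.479, 0.534, -0.464]
contact_force: [-26.8, 6.8, 50.7]
opening: 0.127
```

>>> play_rows(targets=[[[0,0,0],[0.25,-0.028,0],255],[[0,0,0],[0.25,-0.028,0],255],[[0,0,0],[0.25,-0.028,0],255],[[0,0,0],[0.25,-0.028,0],255],[[0,0,0],[0,0,0],255]])

```text
clock: 9.65
tool_pos: [0.5027, 0.1175, 0.1061]
eef_rot: [-0.528, -0.471, 0.528, -0.47]
contact_force: [-3.2, -0.5, 16.2]
opening: 0.154
```

Run:
```python
from h import *
snap('side','s3')
t=r.get_state(); print(t['clock'],t['tool_pos'],t['contact_force'],t['moment'])
crop('s3',180,140,200,150,4,'s3c')
```

```text
9.7 [0.50253276 0.11751908 0.10606633] [-3.92606026 -1.50162718 14.92485414] [-0.20717576  1.0887271   0.08799038]
```

View pics/s3c.png

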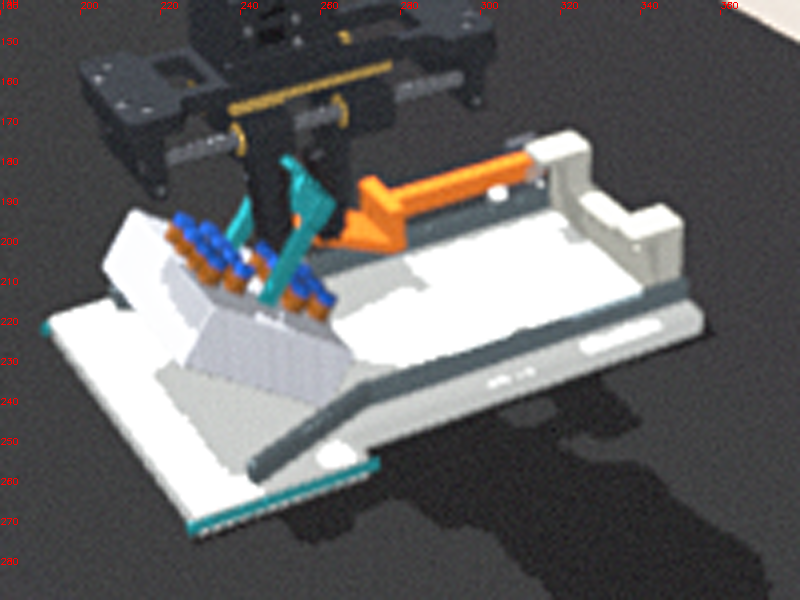

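Not good: the rack has tipped forward about 35° on its front edge inside the grip. The push at handle height jammed it while the floor was still loaded. The catch hasn't been touched. I'll ease the fingers open slightly and walk it back down onto its base, with the rear finger carrying the bar.

>>> play_rows(newtons=5, targets=[[[0,0,0],[0,0,0],210],[[0,0,0],[0,0,0],205],[[0,0,0],[0,0,0],200]])

```text
clock: 10.0
tool_pos: [0.5025, 0.1179, 0.1048]
eef_rot: [-0.528, -0.471, 0.528, -0.47]
contact_force: [-1.2, -0.1, -0.1]
opening: 0.221
```

Run:
```python
from h import *
snap('side','s4')
t=r.get_state(); print(t['clock'],t['tool_pos'],t['contact_force'],t['moment'],t['opening'])
crop('s4',180,140,200,150,4,'s4c')
```

```text
10.05 [0.50250091 0.11795526 0.10478078] [-1.69809417  0.4818195   0.84569242] [-0.09830931  0.30624552  0.01041635] 0.2130158584570903
```

View pics/s4c.png

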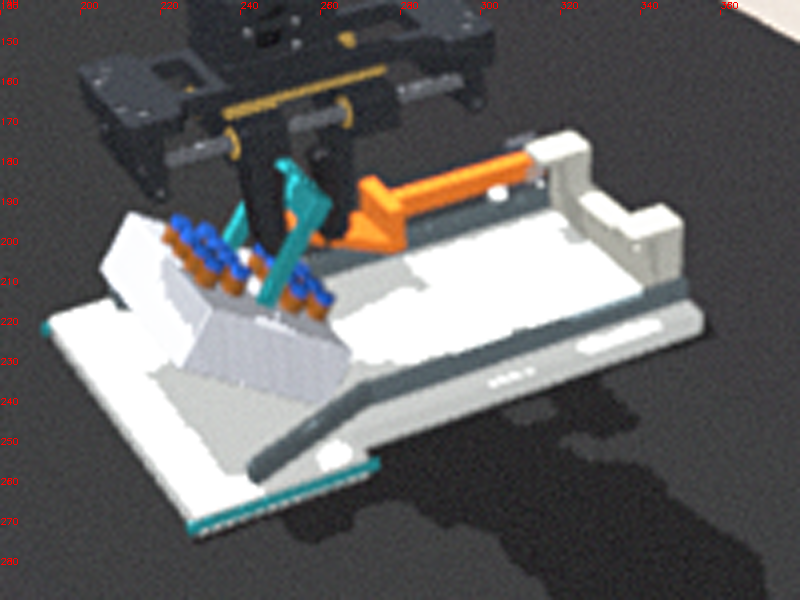

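The rack leans on the rear finger in a stable way. Walking it back.

>>> play_rows(targets=[[[0,0,0],[-0.15,0.017,0],200],[[0,0,0],[-0.15,0.017,0],200],[[0,0,0],[-0.15,0.017,0],200],[[0,0,0],[-0.15,0.017,0],200],[[0,0,0],[0,0,0],200]])

```text
clock: 10.55
tool_pos: [0.4774, 0.1209, 0.105]
eef_rot: [-0.527, -0.471, 0.528, -0.47]
contact_force: [-1.8, 0.3, 0.2]
opening: 0.22
```

Run:
```python
from h import *
snap('side','s5')
t=r.get_state(); print(t['clock'],t['tool_pos'],t['contact_force'],t['moment'],t['opening'])
crop('s5',180,140,200,150,4,'s5c')
```

```text
10.6 [0.47823107 0.12080364 0.10513731] [-1.86462716  0.01917838 -0.00922504] [-0.07643624  0.38451458  0.01455979] 0.21470207684384585
```

View pics/s5c.png

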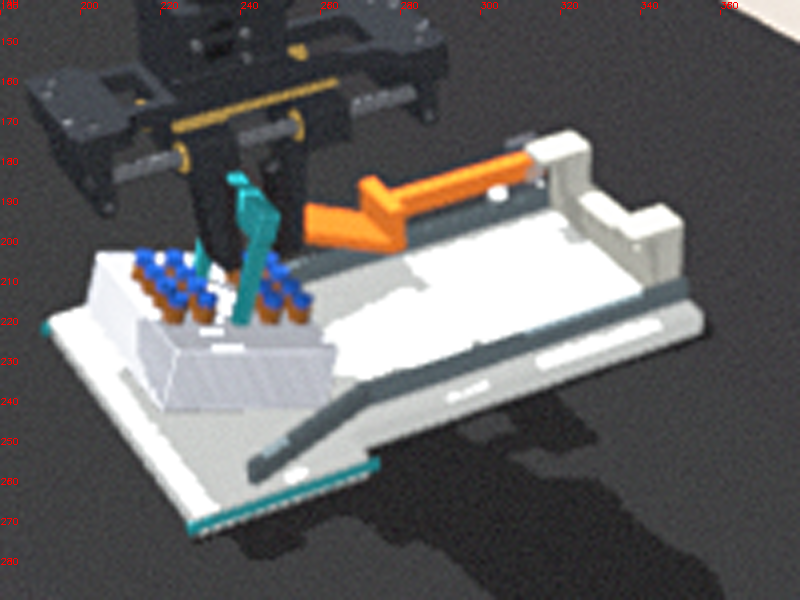

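It's working: the tilt is about half what it was, and the catch is down. Continuing.

>>> play_rows(targets=[[[0,0,0],[-0.12,0.014,0],200],[[0,0,0],[-0.12,0.014,0],200],[[0,0,0],[-0.12,0.014,0],200],[[0,0,0],[-0.12,0.014,0],200],[[0,0,0],[-0.12,0.014,0],200]])

```text
clock: 11.1
tool_pos: [0.4544, 0.1235, 0.1052]
eef_rot: [-0.528, -0.471, 0.528, -0.47]
contact_force: [-2.3, -1.0, -1.3]
opening: 0.216
```

>>> play_rows(targets=[[[0,0,0],[-0.1,0.011,0],200],[[0,0,0],[-0.1,0.011,0],200],[[0,0,0],[0,0,0],200]])

```text
clock: 11.4
tool_pos: [0.4471, 0.1244, 0.1053]
eef_rot: [0.528, 0.47, -0.528, 0.471]
contact_force: [-0.1, -0.5, -1.2]
opening: 0.218
```

Run:
```python
from h import *
snap('side','s6')
t=r.get_state(); print(t['clock'],t['tool_pos'],t['contact_force'],t['moment'],t['opening'])
crop('s6',180,140,200,150,4,'s6c')
```

```text
11.45 [0.44760556 0.12442553 0.1053329 ] [-0.43258037  0.44106599 -0.40858369] [-0.06780081  0.46002457 -0.00409613] 0.21338172611617356
```

View pics/s6c.png

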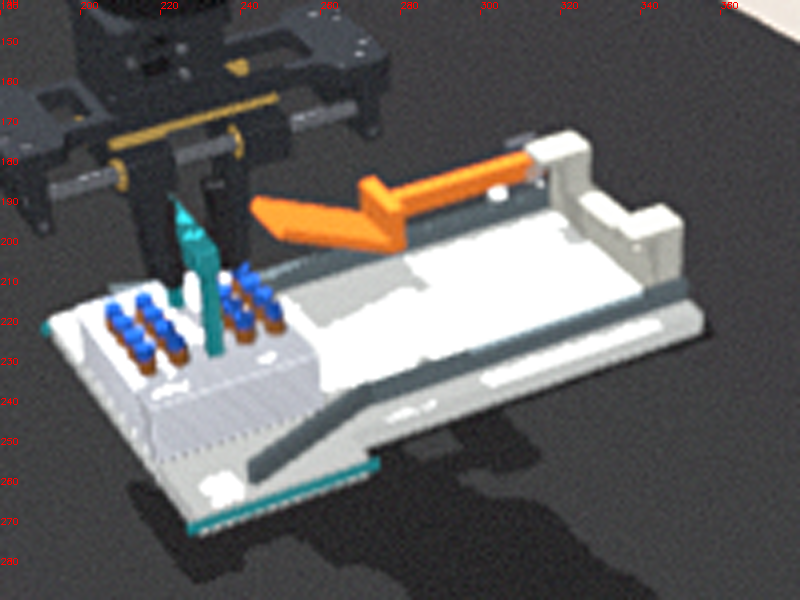

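It's flat on its base again at the entrance, in the same place as before (crop (80–325,290–460)), with the catch untouched. This time I'll re-grip at 60 N and slide with the rack hovering about 1–2 mm, so the floor can't jam it.

>>> play_rows(targets=[[[0,0,0],[-0.1,0.011,0],200],[[0,0,0],[0,0,0],200]])

```text
clock: 11.65
tool_pos: [0.4429, 0.1248, 0.1052]
eef_rot: [0.528, 0.47, -0.528, 0.47]
contact_force: [0.5, 0.9, 0.1]
opening: 0.218
```

>>> play_rows(newtons=60, targets=[[[0,0,0],[0,0,0],255],[[0,0,0],[0,0,0],255],[[0,0,0],[0,0,0],255],[[0,0,0],[0,0,0],255]])

```text
clock: 12.05
tool_pos: [0.4437, 0.1247, 0.1052]
eef_rot: [0.528, 0.47, -0.528, 0.471]
contact_force: [2.2, 0.3, -0.6]
opening: 0.128
```

>>> play_rows(targets=[[[0,0,0],[0,0,0.05],255],[[0,0,0],[0,0,0],255],[[0,0,0],[0,0,0],255]])

```text
clock: 12.35
tool_pos: [0.4424, 0.1248, 0.107]
eef_rot: [-0.527, -0.471, 0.528, -0.47]
contact_force: [-0.5, -0.4, -4.4]
opening: 0.124
```

Run:
```python
from h import *
snap('side','s7')
t=r.get_state(); print(t['clock'],t['tool_pos'],t['contact_force'],t['moment'],t['opening'])
crop('s7',180,140,200,150,4,'s7c')
```

```text
12.4 [0.44248864 0.12478703 0.1069864 ] [ 0.81680721 -0.00374229 -3.5248286 ] [-0.08929784  0.07436919  0.04620447] 0.12773642549963207
```

View pics/s7c.png

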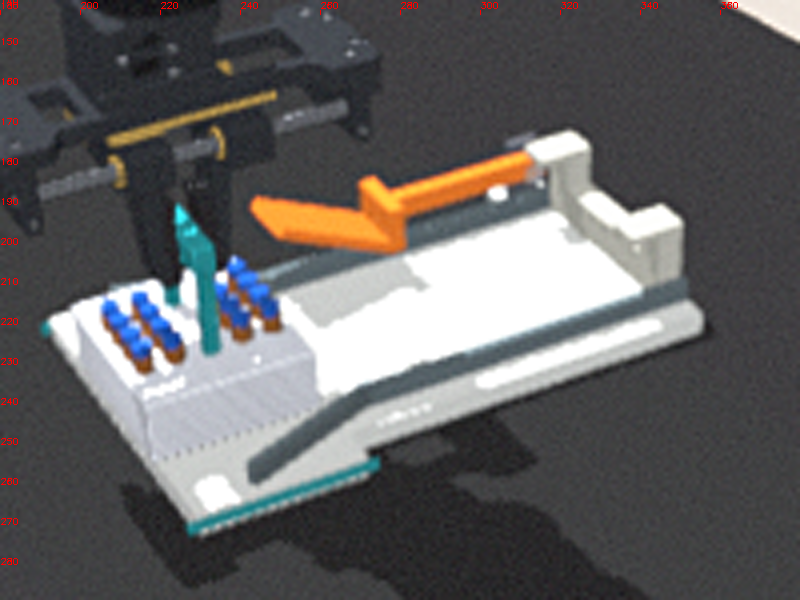

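The grip has the full weight and the rack hovers about 1.7 mm. Starting in small steps.

>>> play_rows(targets=[[[0,0,0],[0.1,-0.011,0],255],[[0,0,0],[0.15,-0.017,0],255],[[0,0,0],[0,0,0],255]])

```text
clock: 12.7
tool_pos: [0.4547, 0.1236, 0.1072]
eef_rot: [0.529, 0.47, -0.527, 0.471]
contact_force: [0.7, 0.4, -4.2]
opening: 0.127
```

>>> play_rows(targets=[[[0,0,0],[0.15,-0.017,0],255],[[0,0,0],[0.15,-0.017,0],255],[[0,0,0],[0,0,0],255]])

```text
clock: 13.0
tool_pos: [0.4666, 0.1222, 0.1072]
eef_rot: [0.529, 0.47, -0.527, 0.471]
contact_force: [0.7, -0.1, -4.3]
opening: 0.124
```

>>> play_rows(targets=[[[0,0,0],[0.15,-0.017,0],255],[[0,0,0],[0.15,-0.017,0],255],[[0,0,0],[0.15,-0.017,0],255],[[0,0,0],[0,0,0],255]])

```text
clock: 13.4
tool_pos: [0.4843, 0.1201, 0.1072]
eef_rot: [0.529, 0.47, -0.528, 0.471]
contact_force: [0.5, -0.1, -4.6]
opening: 0.124
```

>>> play_rows(targets=[[[0,0,0],[0.15,-0.017,0],255],[[0,0,0],[0.15,-0.017,0],255],[[0,0,0],[0,0,0],255]])

```text
clock: 13.7
tool_pos: [0.4963, 0.1188, 0.1072]
eef_rot: [0.529, 0.47, -0.527, 0.471]
contact_force: [-0.3, 0.2, -4.6]
opening: 0.124
```

Run:
```python
from h import *
snap('side','s8')
t=r.get_state(); print(t['clock'],t['tool_pos'],t['contact_force'],t['moment'],t['opening'])
crop('s8',180,140,200,150,4,'s8c')
```

```text
13.75 [0.49568315 0.11885327 0.10715482] [ 0.83315157 -0.18766017 -4.60456572] [-0.08606563  0.12918198 -0.06515045] 0.12282697738936194
```

View pics/s8c.png

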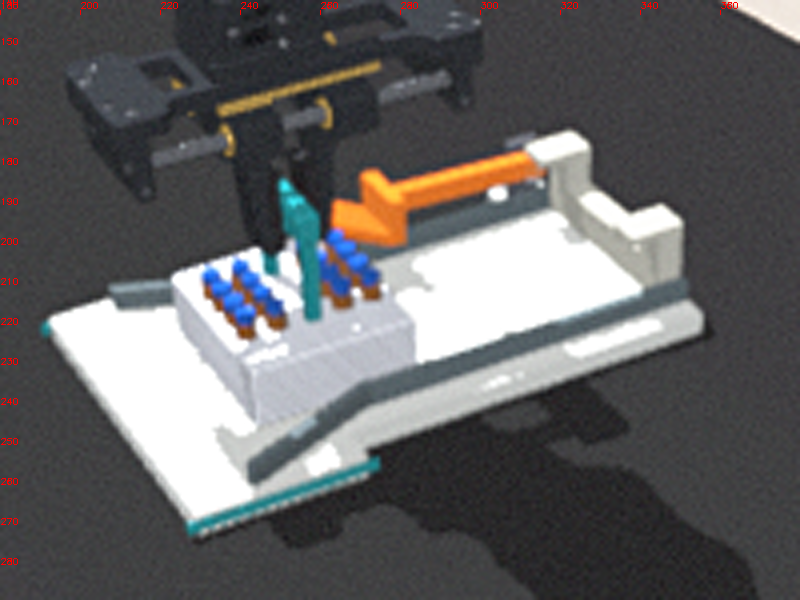

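The rack is upright and its front edge is just starting to lift the catch, with no jamming. Continuing.

>>> play_rows(targets=[[[0,0,0],[0.15,-0.017,0],255],[[0,0,0],[0.15,-0.017,0],255],[[0,0,0],[0.15,-0.017,0],255],[[0,0,0],[0,0,0],255]])

```text
clock: 14.15
tool_pos: [0.5146, 0.1167, 0.1072]
eef_rot: [0.529, 0.47, -0.527, 0.471]
contact_force: [-0.3, -0.6, -4.7]
opening: 0.125
```

>>> play_rows(targets=[[[0,0,0],[0.15,-0.017,0],255],[[0,0,0],[0.15,-0.017,0],255],[[0,0,0],[0.15,-0.017,0],255],[[0,0,0],[0,0,0],255]])

```text
clock: 14.55
tool_pos: [0.5327, 0.1146, 0.1073]
eef_rot: [0.529, 0.47, -0.527, 0.471]
contact_force: [0.4, -0.4, -4.1]
opening: 0.125
```

Run:
```python
from h import *
snap('side','s9')
t=r.get_state(); print(t['clock'],t['tool_pos'],t['contact_force'],t['moment'],t['opening'])
crop('s9',180,140,200,150,4,'s9c')
```

```text
14.6 [0.53204171 0.11468149 0.10722629] [-0.19260076 -0.29119785 -4.13751989] [-0.12418379  0.03432752 -0.04944681] 0.12696449052694703
```

View pics/s9c.png

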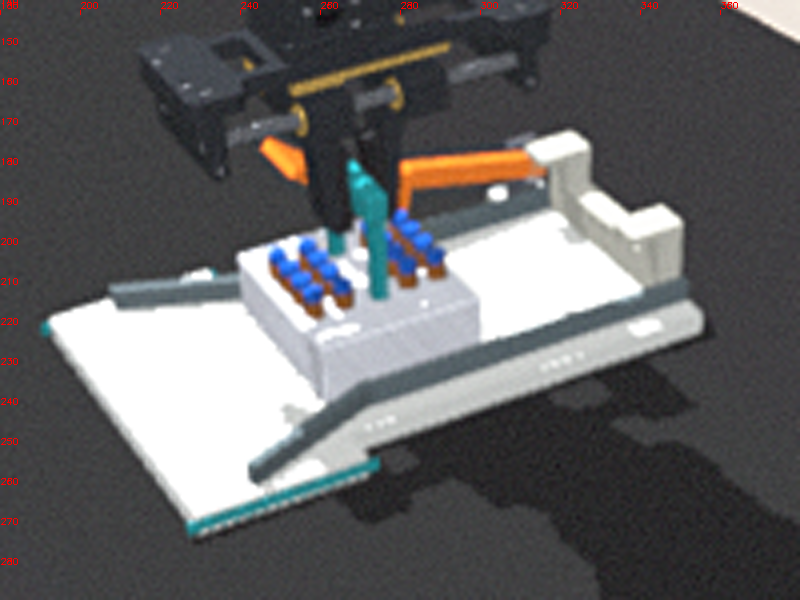

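The rack is between the rails and the catch is riding up on it. Continuing.

>>> play_rows(targets=[[[0,0,0],[0.15,-0.017,0],255],[[0,0,0],[0.15,-0.017,0],255],[[0,0,0],[0.15,-0.017,0],255],[[0,0,0],[0.15,-0.017,0],255],[[0,0,0],[0,0,0],255]])

```text
clock: 15.1
tool_pos: [0.5566, 0.1119, 0.1073]
eef_rot: [0.529, 0.47, -0.527, 0.471]
contact_force: [1.0, 0.3, -4.1]
opening: 0.129
```

Run:
```python
from h import *
snap('scene','sc3')
t=r.get_state(); print(t['clock'],t['tool_pos'],t['contact_force'],t['moment'],t['opening'])
crop('sc3',270,230,200,150,4,'sc3c')
```

```text
15.15 [0.55586802 0.11194459 0.10719095] [-0.62952457 -0.03364534 -4.58998727] [-0.13233643  0.02419545 -0.00799958] 0.12627364981582925
```

View pics/sc3c.png

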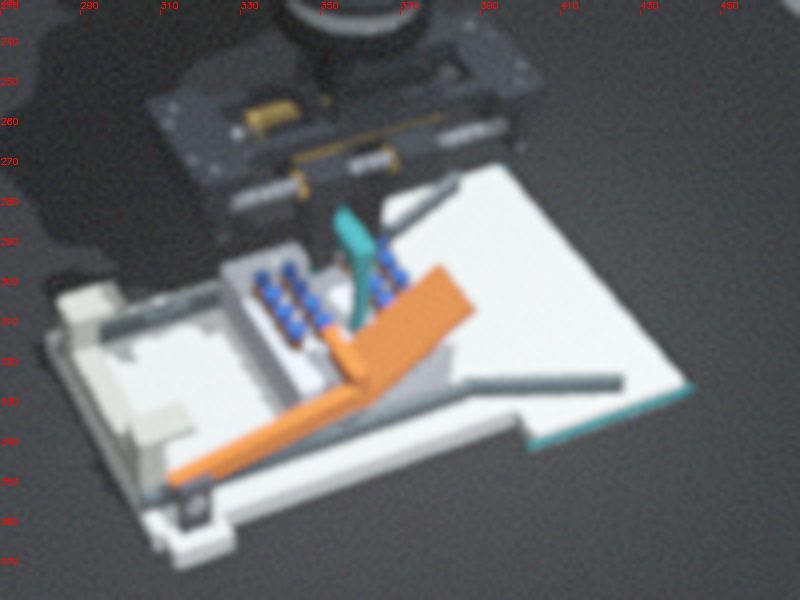

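Scene view: the catch is lifted by the rack (orange ramp at crop (410,330)), and the gripper is well clear of it. Continuing.

>>> play_rows(targets=[[[0,0,0],[0.15,-0.017,0],255],[[0,0,0],[0.15,-0.017,0],255],[[0,0,0],[0.15,-0.017,0],255],[[0,0,0],[0.15,-0.017,0],255],[[0,0,0],[0,0,0],255]])

```text
clock: 15.65
tool_pos: [0.5805, 0.1091, 0.1072]
eef_rot: [0.529, 0.47, -0.527, 0.471]
contact_force: [0.8, 0.5, -4.6]
opening: 0.122
```

>>> play_rows(targets=[[[0,0,0],[0.15,-0.017,0],255],[[0,0,0],[0.15,-0.017,0],255],[[0,0,0],[0.15,-0.017,0],255],[[0,0,0],[0,0,0],255]])

```text
clock: 16.05
tool_pos: [0.5984, 0.1071, 0.1073]
eef_rot: [0.529, 0.47, -0.527, 0.471]
contact_force: [0.2, 0.3, -4.7]
opening: 0.122
```

Run:
```python
from h import *
snap('side','s10')
t=r.get_state(); print(t['clock'],t['tool_pos'],t['contact_force'],t['moment'],t['opening'])
crop('s10',180,140,200,150,4,'s10c')
```

```text
16.1 [0.59780662 0.10715521 0.10720663] [ 0.69940814  0.38335594 -4.90966328] [-0.13374887 -0.02334404 -0.00412491] 0.12932419580822485
```

View pics/s10c.png

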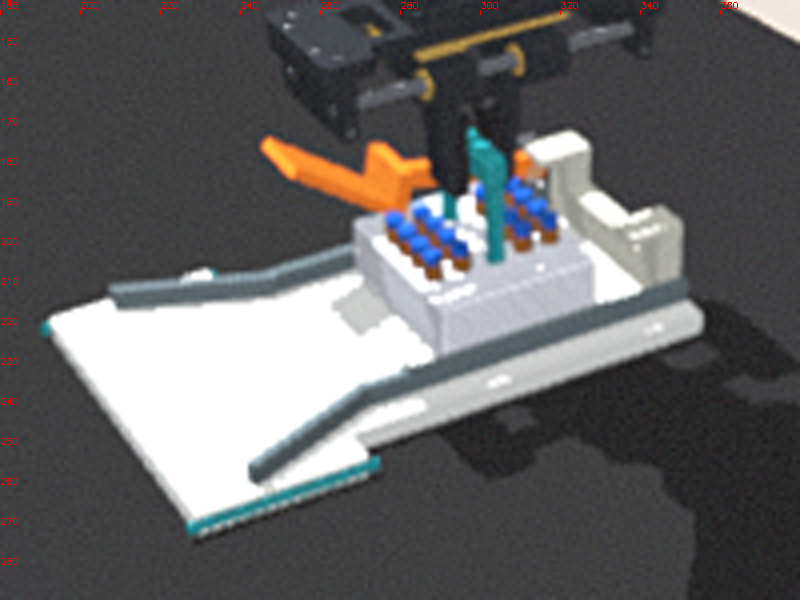

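Run:
```python
from h import *
print(onz(load('scene0'),229,296,0),onz(load('scene0'),225,252,.135),onz(load('side0'),429,186,.135),onz(load('side0'),424,240,0))
```

```text
[ 0.75862391 -0.09500539  0.        ] [ 0.75587873 -0.08563863  0.135     ] [ 0.74109724 -0.11603277  0.135     ] [ 0.75545785 -0.1085152   0.        ]
```

>>> play_rows(targets=[[[0,0,0],[0.15,-0.017,0],255],[[0,0,0],[0.15,-0.017,0],255],[[0,0,0],[0.1,-0.011,0],255],[[0,0,0],[0,0,0],255]])

```text
clock: 16.5
tool_pos: [0.614, 0.1053, 0.1072]
eef_rot: [0.528, 0.47, -0.528, 0.471]
contact_force: [0.6, -0.6, -5.0]
opening: 0.126
```

>>> play_rows(targets=[[[0,0,0],[0.1,-0.011,0],255],[[0,0,0],[0.08,-0.009,0],255],[[0,0,0],[0,0,0],255]])

```text
clock: 16.8
tool_pos: [0.6208, 0.1046, 0.1072]
eef_rot: [0.528, 0.47, -0.528, 0.471]
contact_force: [-0.1, 1.5, -4.3]
opening: 0.125
```

>>> play_rows(targets=[[[0,0,0],[0.08,-0.009,0],255],[[0,0,0],[0.08,-0.009,0],255],[[0,0,0],[0,0,0],255]])

```text
clock: 17.1
tool_pos: [0.6274, 0.1039, 0.1073]
eef_rot: [0.528, 0.47, -0.528, 0.471]
contact_force: [0.9, 0.5, -3.7]
opening: 0.123
```

>>> play_rows(targets=[[[0,0,0],[0.06,-0.007,0],255],[[0,0,0],[0,0,0],255],[[0,0,0],[0,0,0],255]])

```text
clock: 17.4
tool_pos: [0.629, 0.1037, 0.1071]
eef_rot: [0.528, 0.47, -0.528, 0.47]
contact_force: [-0.6, -0.2, -3.2]
opening: 0.125
```

>>> play_rows(targets=[[[0,0,0],[0.05,-0.005,0],255],[[0,0,0],[0,0,0],255],[[0,0,0],[0,0,0],255]])

```text
clock: 17.7
tool_pos: [0.631, 0.1035, 0.1071]
eef_rot: [0.528, 0.47, -0.528, 0.47]
contact_force: [0.6, 0.5, -4.5]
opening: 0.124
```

Run:
```python
from h import *
snap('side','s11');snap('scene','sc4')
t=r.get_state(); print(t['clock'],t['tool_pos'],t['contact_force'],t['moment'],t['opening'])
crop('s11',180,140,200,150,4,'s11c');crop('sc4',270,230,200,150,4,'sc4c')
```

```text
17.8 [0.63090851 0.10353349 0.10710223] [ 0.31616644 -0.39627942 -3.57083046] [-0.05579298  0.11645333  0.01702765] 0.13007706415335135
```

View pics/s11c.png

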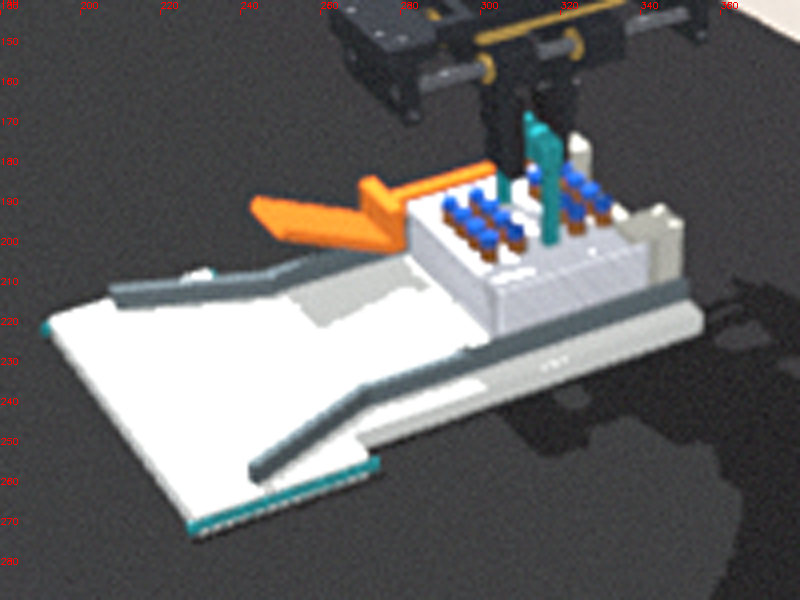

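View pics/sc4c.png

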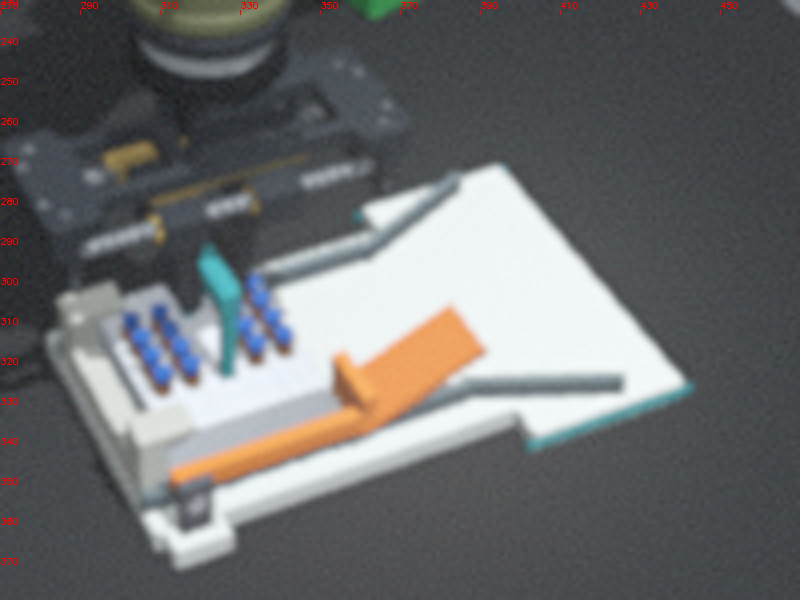

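The catch has dropped behind the rack. The stop isn't felt yet, so I'll nudge on until it is.

>>> play_rows(targets=[[[0,0,0],[0.04,-0.004,0],255],[[0,0,0],[0,0,0],255],[[0,0,0],[0,0,0],255]])

```text
clock: 18.1
tool_pos: [0.6326, 0.1034, 0.1071]
eef_rot: [0.528, 0.47, -0.528, 0.47]
contact_force: [-0.0, -0.6, -4.8]
opening: 0.126
```

>>> play_rows(targets=[[[0,0,0],[0.03,-0.003,0],255],[[0,0,0],[0,0,0],255],[[0,0,0],[0,0,0],255]])

```text
clock: 18.4
tool_pos: [0.6336, 0.1033, 0.107]
eef_rot: [-0.528, -0.471, 0.528, -0.47]
contact_force: [0.1, -0.0, -4.2]
opening: 0.124
```

>>> play_rows(targets=[[[0,0,0],[0.03,-0.003,0],255],[[0,0,0],[0,0,0],255],[[0,0,0],[0,0,0],255]])

```text
clock: 18.7
tool_pos: [0.634, 0.1032, 0.107]
eef_rot: [-0.527, -0.471, 0.528, -0.47]
contact_force: [-4.5, -0.2, -1.9]
opening: 0.123
```

>>> play_rows(targets=[[[0,0,0],[0.03,-0.003,0],255],[[0,0,0],[0,0,0],255],[[0,0,0],[0,0,0],255]])

```text
clock: 19.0
tool_pos: [0.6345, 0.1033, 0.1068]
eef_rot: [-0.527, -0.471, 0.529, -0.47]
contact_force: [-5.0, -0.2, -0.7]
opening: 0.124
```

The stop is reached at about 5 N. Lowering the last ~1.5 mm onto the floor.

>>> play_rows(targets=[[[0,0,0],[-0.01,0.001,-0.025],255],[[0,0,0],[0,0,-0.015],255],[[0,0,0],[0,0,0],255],[[0,0,0],[0,0,0],255]])

```text
clock: 19.4
tool_pos: [0.6343, 0.1032, 0.1057]
eef_rot: [-0.527, -0.471, 0.529, -0.47]
contact_force: [-5.7, -0.2, 1.6]
opening: 0.124
```

Run:
```python
from h import *
snap('side','s12')
t=r.get_state(); print(t['clock'],t['tool_pos'],t['contact_force'],t['moment'],t['opening'])
crop('s12',180,140,200,150,4,'s12c')
```

```text
19.45 [0.63424716 0.10321023 0.1056858 ] [-6.2777021  -0.48139323  1.4530971 ] [0.12008455 1.38899292 0.03712581] 0.12695872720760873
```

View pics/s12c.png

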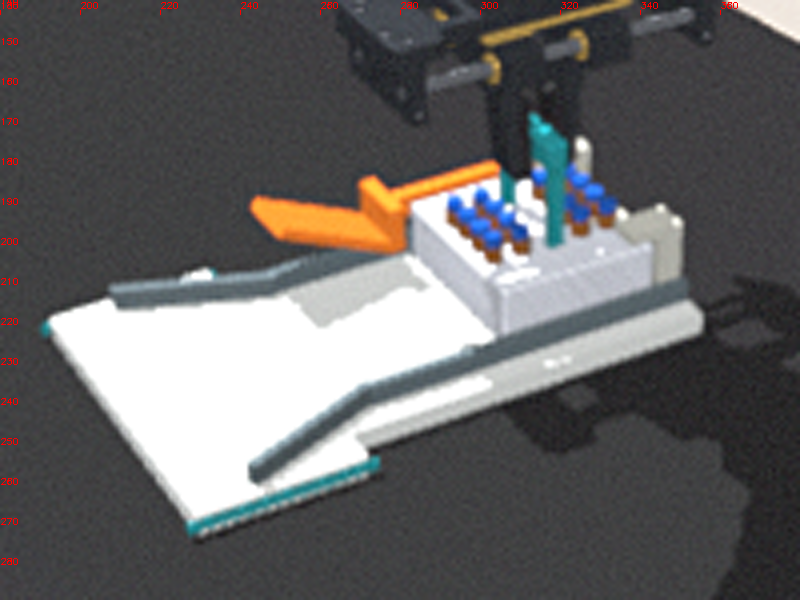

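>>> play_rows(targets=[[[0,0,0],[0,0,0],215],[[0,0,0],[0,0,0],190],[[0,0,0],[0,0,0],160],[[0,0,0],[0,0,0],130],[[0,0,0],[0,0,0],100]])

```text
clock: 19.95
tool_pos: [0.6369, 0.103, 0.106]
eef_rot: [0.529, 0.47, -0.527, 0.471]
contact_force: [-0.5, -0.2, -0.6]
opening: 0.498
```

>>> play_rows(targets=[[[0,0,0],[0,0,0],100],[[0,0,0],[0,0,0.4],100],[[0,0,0],[0,0,0.7],100],[[0,0,0],[0,0,1],100],[[0,0,0],[0,0,1],100]])

```text
clock: 20.45
tool_pos: [0.6357, 0.1029, 0.2318]
eef_rot: [0.528, 0.47, -0.528, 0.471]
contact_force: [0.7, 1.2, -0.1]
opening: 0.61
```

>>> play_rows(targets=[[[0,0,0],[-0.3,-0.4,0.6],100],[[0,0,0],[-0.5,-0.7,0.3],100],[[0,0,0],[-0.5,-0.7,0],100],[[0,0,0],[0,0,0],100],[[0,0,0],[0,0,0],100]])

```text
clock: 20.95
tool_pos: [0.5839, 0.0306, 0.2669]
eef_rot: [0.529, 0.47, -0.528, 0.47]
contact_force: [0.8, 1.4, 0.8]
opening: 0.606
```

Run:
```python
from h import *
snap('side','s13');snap('scene','sc5');snap('wrist','w13')
t=r.get_state(); print(t['clock'],t['tool_pos'],t['contact_force'],t['opening'])
crop('s13',180,140,200,150,4,'s13c')
```

```text
21.1 [0.5844496  0.03255239 0.26572073] [0.25188604 0.93893203 0.45762417] 0.6049376069020809
```

View pics/s13c.png

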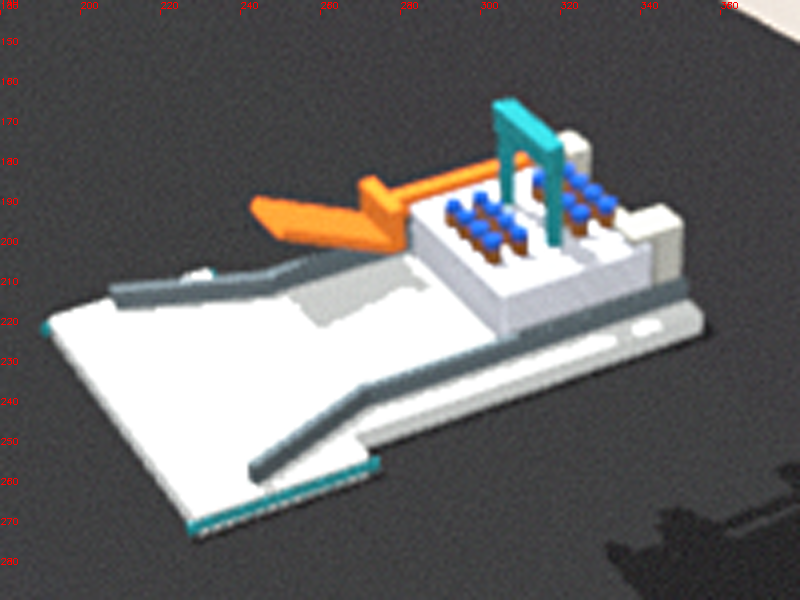

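View pics/w13.png

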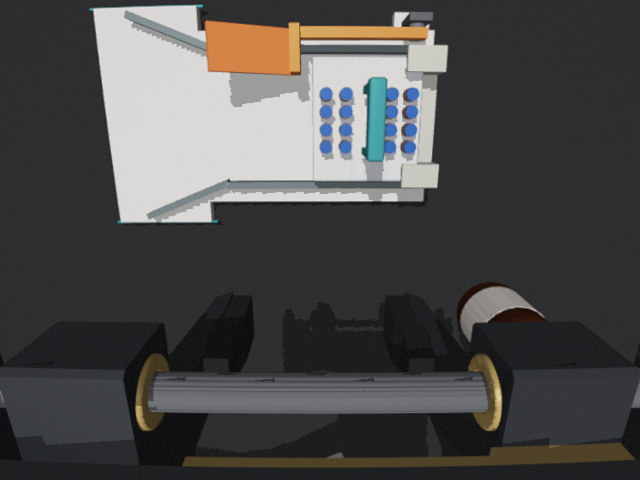

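View pics/sc5.png

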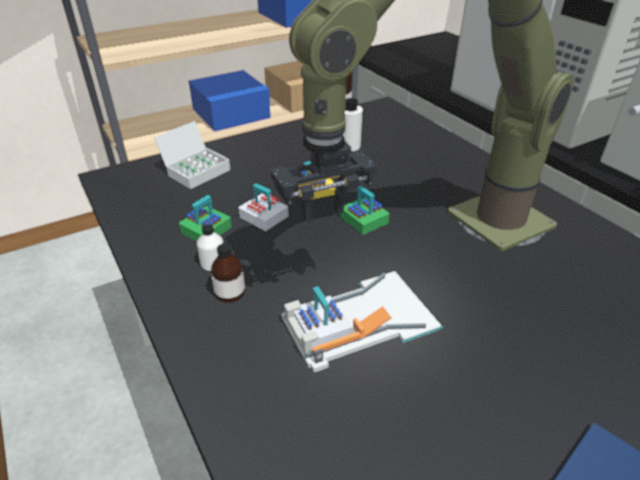

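Run:
```python
from h import *
w=load('w13'); X=np.array([np.cos(np.radians(-6.4)),np.sin(np.radians(-6.4)),0]);H=np.array([.6275,.1071,0])
for n,u,v,z in [('rear top',313.5,120,.046),('rear top lo',315,180,.046),('nose inner',299,72,.028),('front top',421,110,.046),('bar',376,120,.107),('tab edge',408,60,.062),('stop bar top edge',420,110,.04),('stop',418,160,.04)]:
    P=onz(w,u,v,z); print(n,((P-H)@X*1e3).round(1),P.round(4))
im=cv2.imread('pics/w13.png')[0:230,280:460]; cv2.imwrite('pics/w13c.png',cv2.resize(im,None,fx=2.6,fy=2.6,interpolation=cv2.INTER_CUBIC))
```

```text
rear top -39.0 [0.5886 0.1107 0.046 ]
rear top lo -38.0 [0.5841 0.0613 0.046 ]
nose inner -51.3 [0.5809 0.1512 0.028 ]
front top 49.6 [0.6776 0.1089 0.046 ]
bar 4.1 [0.6314 0.1053 0.107 ]
tab edge 33.4 [0.6655 0.1464 0.062 ]
stop bar top edge 50.3 [0.6783 0.109  0.04  ]
stop 51.2 [0.6746 0.0677 0.04  ]
```

View pics/w13c.png

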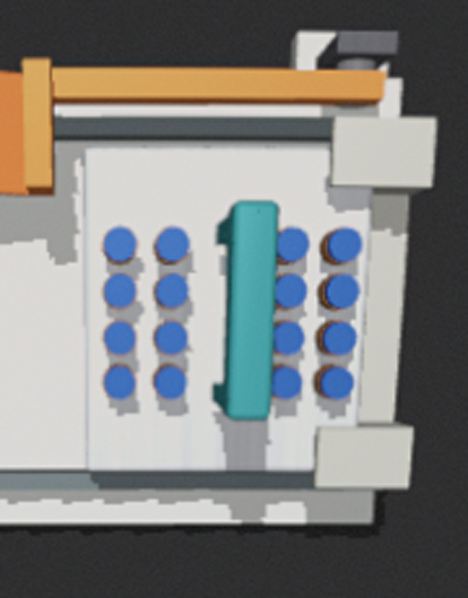

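The rack's front edge is against the stop: the front measures +49.6 mm and the stop +50.3 mm in my frame. The rear is about 12 mm ahead of the nose and the catch is down. Both corners are under the tabs, and the gripper is clear. Handing in.

Run:
```python
from h import *
a,b=load('scene0')['color'].astype(int),load('sc5')['color'].astype(int)
for n,(x,y,w,h) in dict(red=(238,182,52,48),white=(194,224,28,48),brown=(208,244,38,58)).items():
    print(n,np.abs(a-b)[y:y+h,x:x+w].mean().round(1))
print(r.finish_job())
```

```text
red 17.5
white 2.1
brown 4.9
the job is handed in; nothing more can be done
None
```

The amber rack is home in the dock and released, with the catch shut behind it, but **it tipped forward about 35° partway through**. I handed the job in at about 21 s; no verdict was reported.

**What I did:** I picked the rack up by its handle and set it on the entrance apron. I then slid it in so its own front edge lifted the catch, pushed it to the end stop (about 5 N), set it down and let go.

**What went wrong:** On the first slide I still had it pressed against the floor, so it jammed and tipped on its front edge inside the grip. The upward force on the tool was about 50 N at that point, under the 120 N wrist limit. I opened the fingers slightly and walked it back down onto its base. Then I gripped it again at 60 N and slid it in hovering 1–2 mm above the floor, which went without trouble. That tilt may count against "keep the rack upright".

**Last checks:**
- **Rack:** it stands flat with its front edge at the stop (49.6 mm measured against 50.3 mm) and its front corners under the tabs. The stop came out about 5 mm further along x than my first measurement of the dock.
- **Catch:** it is down, with its nose about 12 mm behind the rack against the stated 10 mm. The gripper stayed clear of it in every picture.
- **Other rack and bottles:** all three look unmoved by eye. The picture comparison was near zero for the bottles. It was larger for the red-capped rack (17.5), probably because the arm's shadow falls across it; I did not measure its position again.

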